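# Pressure check at the sprung gas test port

### The job

Fold the clear cover of the gas test box up until it stands upright, and let go of it. Then lift the hand pressure gauge out of the wooden tube rack and hold its nozzle squarely, in line with the pad's own tilted axis, on the middle of the round sprung test pad (the one with a ring around it, not the square plug), pressing gently so that the pad goes in about half way and never to its stop. Finish while still holding the gauge there, with the cover still upright; leave the tubes and everything else where they are.

Things in the scene. Friction and masses are not known exactly. Their poses are not given: they have to be found in the camera images.
- station: gas test box: open-topped grey box fixed to the bench, 125 (x) x 190 (y) x 68 mm high, walls 4 mm; origin under its centre, x from its front (bar side, near the robot) to its hinge side, z up. In it, side by side along y, two blocks with sloping faces: one with the round test pad, one with a square plug; either may be on the left. A pipe stub juts 26 mm from its +y side
- cover (a joint): the clear cover's hinge angle in rad: 0 shut (level), grows as the cover folds up, 1.571 upright; stop at 1.95. The cover is 6 mm thick, 0.2 kg, and its stiff hinge (0.3 N m of friction) keeps it wherever it is left
- cover_hinge (a point): point on the hinge line, at the middle of the far top edge of the box, 62.5 mm beyond the box's centre and 68 mm up; y runs along the hinge; turns with the cover
- cover_bar (a point): middle of the cover's pull bar: round steel bar 10 mm thick, 110 mm long, parallel to the hinge and 170 mm from it, in the plane of the cover (4 mm above hinge level when shut), 45 mm clear of the cover's free edge. Pinch it across its length, fingers pointing down and opened only 40 mm; it turns in the fingers as the cover folds. y along the bar
- port (a joint): how far the round test pad is pushed in, m: 0 free, 0.012 at its stop, 0.006 half way. Its spring gives 1.0 N at 0, 3.4 N at 0.006 and 5.8 N at the stop
- port_spot (a point): the spot: centre of the top of the round brass test pad, 28 mm across, 14 mm proud of the sloping steel face, a thin ring 48 mm across around its foot; about 50 mm above the bench. z is the pad's axis, pointing out of the face: it leans 0.35 rad (20 degrees) from vertical towards the box's front. The pad slides along -z when pushed
- plug (a point): the wrong one: top of a square brass plug, 22 mm wide, on the other sloping block
- gauge_grip (a point): centre of the black square handle (24 x 24, 48 mm tall) at the top of the hand pressure gauge (0.13 kg, 151 mm long), which stands in one of the rack's four holes. z up along the gauge; x, y square to the handle's sides. Below it: dial case 40 mm across, 18 thick, top 22 mm below this point; collar 36 mm across, resting on the rack 67 mm below this point; 12 mm stem with nozzle
- gauge_tip (a point): centre of the flat end of the gauge's round rubber nozzle, 16 mm across; on the gauge's axis, 127 mm below the handle's centre; z as for the handle
- rack: the wooden tube rack fixed to the bench, 90 (x) x 215 (y) x 75 mm high; origin under its centre; four holes 25 mm across in a row along its y, 50 mm apart, at -75, -25, 25 and 75 mm
- tube0_mid (a point): a bystander: capped glass sample tube standing in a hole of the rack, 36 mm across its bulb, 92 mm tall, its cap reaching 42 mm above the rack's top board; point half-way up, z up the tube
- tube1_mid (a point): a bystander: capped glass sample tube standing in a hole of the rack, 36 mm across its bulb, 92 mm tall, its cap reaching 42 mm above the rack's top board; point half-way up, z up the tube
- tube2_mid (a point): a bystander: capped glass sample tube standing in a hole of the rack, 36 mm across its bulb, 92 mm tall, its cap reaching 42 mm above the rack's top board; point half-way up, z up the tube
- jar: a bystander: closed jar, 60 mm across, 85 mm high; origin under its centre
- beaker: a bystander: glass beaker, 70 mm across, 90 mm high; origin under its centre
- spanner: a bystander: spanner 150 mm long lying on the bench; origin under its middle
- collar: a bystander: brass ring 40 mm across, 18 mm high; origin under its centre
- logbook: a bystander: closed blue book 150 x 110 x 14 mm; origin under its centre
Mind the look-alikes: they are no part of the job. What is shaped like the part that bears gauge_grip but orange or red is not meant.

How it is judged:
By the outcome, as a careful person would: the job done as asked, in the order asked, and still so for the second after the job is handed in, while the arm keeps its last pose, push and grip.
It also fails if it takes over 56 s, if anything falls off the work surface, if the arm or the gripper's body presses on something with over 40 N, if the wrist force passes 120 N, or if a joint passes its speed limit or range.

### The arm

A 6-joint arm with a two-finger parallel gripper is mounted at the origin on the work surface. World frame = base frame: x ahead of the robot, y to its left, z up, the work surface at z = 0. Lengths are in mm, angles in rad, forces in N, time in s.
With the tool pointing down it reaches from about 350 to 975 mm from the base axis. Payload 7.1 kg.
Tool frame: the origin (TCP) lies between the finger pads; the fingertips stand 19 mm ahead of it and the grasp point (between the pads) is the TCP; y points along the fingers, z is the direction in which the jaws open and shut, and the axes are right-handed (so a half turn about y gives the same grasp; the last joint's range is limited). The gripper opens to 88 mm and grips with 3 to 60 N. Pads are 20 mm wide; open, the fingers measure 115 mm over their backs; the gripper's body (75 mm by 178 mm) begins 61 mm behind the grasp point.
Start: joints at [-1.128, 0.423, 1.63, -0, 1.089, -0.019], TCP at [278.489, -559.507, 220.075] pointing down, gripper open.
Joint ranges: [-3, 3], [-0.9, 2.11], [0.09, 2.58], [-1.31, 4.45], [0.11, 2.69], [-2.54, 2.54]. Speed limits (rad/s): [2.39, 2.39, 3.01, 3.14, 3.14, 3.14].

### API

Orientations are given as a rotation vector (axis times angle).
In Python, from workcell import ctrl gives the robot as it stands.
- The arm moves only by the tool servo_tool, never from a script. Its argument "moves" is text: rows parted by semicolons, each of 6 numbers parted by spaces: the shift along the world's x, y, z in m, then the turn, a rotation vector about the world's x, y, z in degrees. A call has 1 to 8 rows; each row is the pose to reach, as a shift and turn from the pose commanded when the call began; what a row does not reach only later rows make up. A row lasts 1/8 s, in which the tool goes at most 62.5 mm and 10.7 degrees, less where a joint would pass 70% of its speed; a pose out of reach is approached as far as the arm can. A call with a gripper value outside its range is refused whole. "hand" is the closure in counts, from 0 (fully open) to 255 (shut), set as the call begins (left out, the last holds). The fingers move at their own pace and stop on an object; the grip force is fixed at half the most. Time passes only in rows, so rows that repeat a pose let the fingers close. It gives the time, the measured TCP pose, the force and the opening at its end, in the units of the state.
- ctrl.get_obs(): the state, without advancing time (a new reading comes with each control period).
- ctrl.get_image(name): name is "side" or "top"; returns a dict with "pixels" (480x640x3 uint8, red, green, blue), "depth" (480x640 float32, mm along the optical axis (not along the pixel's ray), 0 where there is no reading), "vertical_fov" (degrees; the focal length in pixels is half the picture's height over the tangent of half this angle, whatever the lens; pixels are square), "cx", "cy" (the principal point, pixels), "k1" (the pictures are not rectified: a ray, as slopes to the right and down, at radius r is drawn at 1 + k1 r^2 times it, then the intrinsics apply), "xyz" and "attitude" of the camera in the world. Camera axes: x right, y up, looking along -z (the intrinsics and any distortion apply to the point x, -y, -z); pixel columns grow to the right and rows downward; lengths in mm; the calibration is good to about 2 mm. A picture is of the moment at which its call begins.
- ctrl.close_job(): hands the job in, once; it reports no verdict.
The state is a dict: "t": time; "qpos": joint angles; "qvel": joint speeds; "joint_torque": joint torques, N m; "ee_pos": TCP position; "orientation": TCP orientation; "ft_force": force on the tool from outside, world axes, zero at the start; "moment": the same for the moment, N m; "width": finger opening in mm.
Only numpy, scipy, OpenCV 4.12 (cv2) and the standard library are available. Lean on these libraries where they do the work, as an engineer would, in place of code of your own. Each camera call takes 0.05 s, during which the arm holds its last target.

## Working session

There is one attempt and no reset: what is moved stays moved. The work goes in short steps, Python scripts to look and compute and a tool call to move; the robot and the scene stay as the last step left them, time stands still between calls to the robot, and variables do not carry over. Pictures are saved under pics/ and viewed, and the job is handed in when it is done.

Besides the shell and the picture viewer there is one more tool, called as name(argument=value, ...) on one line, values as JSON. servo_tool: Moves the arm, as the interface text tells. Its arguments: {"type":"object","properties":{"moves":{"type":"string"},"hand":{"type":"number"}},"required":["moves"]}

```bash
ls; mkdir -p pics; cat > h.py <<'E'
import numpy as np,cv2
from workcell import ctrl
from scipy.spatial.transform import Rotation as R
def grab(n):
    im=ctrl.get_image(n); np.savez('%s.npz'%n,**{k:np.asarray(v) for k,v in im.items()}); return im
def load(n): return dict(np.load('%s.npz'%n))
def Rm(a):
    a=np.asarray(a,float)
    return a if a.shape==(3,3) else R.from_rotvec(a).as_matrix()
def rays(im,uv):
    uv=np.atleast_2d(uv).astype(float); f=240/np.tan(np.radians(float(im['vertical_fov']))/2)
    d=(uv-[float(im['cx']),float(im['cy'])])/f; s=d.copy()
    for _ in range(20): s=d/(1+float(im['k1'])*(s**2).sum(1,keepdims=True))
    return np.c_[s[:,0],-s[:,1],-np.ones(len(s))]@Rm(im['attitude']).T
def px2w(im,uv):
    uv=np.atleast_2d(uv); dep=im['depth']; r=rays(im,uv)
    d=np.array([dep[int(round(v)),int(round(u))] for u,v in uv])
    return im['xyz']+r*d[:,None]
def atz(im,uv,z):
    r=rays(im,uv); return im['xyz']+r*((z-im['xyz'][2])/r[:,2])[:,None]
def proj(im,P):
    p=(np.atleast_2d(P)-im['xyz'])@Rm(im['attitude']); s=np.c_[p[:,0]/-p[:,2],-p[:,1]/-p[:,2]]
    f=240/np.tan(np.radians(float(im['vertical_fov']))/2)
    return s*(1+float(im['k1'])*(s**2).sum(1,keepdims=True))*f+[float(im['cx']),float(im['cy'])]
def tri(a,ua,b,ub):
    ra=rays(a,ua)[0];rb=rays(b,ub)[0];A=np.c_[ra,-rb]
    t=np.linalg.lstsq(A,b['xyz']-a['xyz'],rcond=None)[0]
    p=a['xyz']+ra*t[0];q=b['xyz']+rb*t[1];return (p+q)/2,np.linalg.norm(p-q)
def save(im,name,crop=None,s=1):
    x=im['pixels'][...,::-1]
    if crop: u0,v0,u1,v1=crop; x=x[v0:v1,u0:u1]
    x=cv2.resize(x,None,fx=s,fy=s,interpolation=cv2.INTER_CUBIC); cv2.imwrite('pics/'+name,x)
E
python3 - <<'E'
from h import *
for n in('side','top'):
    im=grab(n); save(im,n+'0.png'); print(n,im['xyz'],im['attitude'],im['vertical_fov'],im['cx'],im['cy'],im['k1'])
print(ctrl.get_obs())
E
```

```text
pics
side [ 88.15107531 507.98960021 746.24543051] [ 0.37805215 -0.97949125 -2.26985887] 52.24629794555398 306.2633921988614 240.99723501594744 -0.02161541024587939
top [ 468.35817483    2.39477403 1330.33223175] [ 0.05755598 -0.04447162 -1.55564048] 43.71753300733604 318.44548192270037 236.102478686732 -0.18852027259627
{'t': 0.1, 'qpos': array([-1.12798354e+00,  4.23764055e-01,  1.63057426e+00, -8.75186072e-07,
        1.08862255e+00, -1.89979211e-02]), 'qvel': array([ 0.00126167, -0.00033421, -0.00245017,  0.00130935,  0.00049848,
        0.0005952 ]), 'joint_torque': array([ 2.53917751e-04, -5.45611238e+01, -2.74323785e+01,  6.45713601e-02,
        1.88840559e-02, -6.41519409e-05]), 'ee_pos': array([ 278.29371658, -559.07171287,  219.39511857]), 'orientation': array([-0.46219448,  1.96606994, -1.9633706 ]), 'ft_force': array([-0.58742218, -0.29283691,  0.41598689]), 'moment': array([0.03370122, 0.01293094, 0.04200815]), 'width': 87.89013621997644}
```

View pics/side0.png

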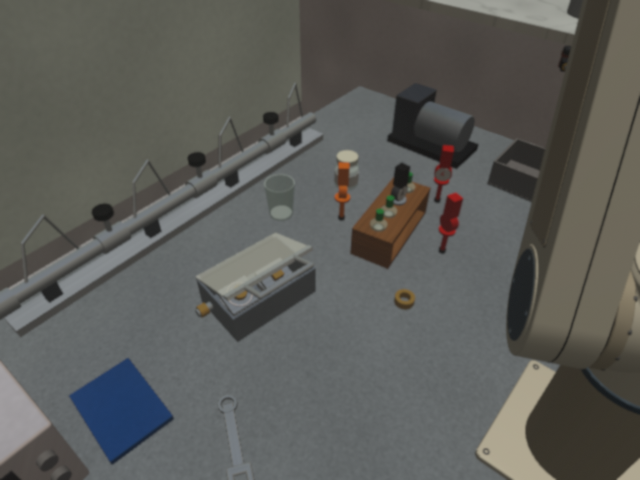

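View pics/top0.png

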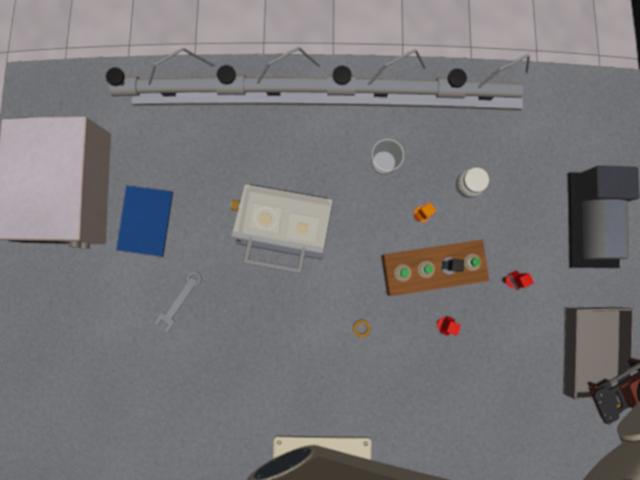

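The side view shows the box near (258,285) with the pipe stub at (203,310), and the rack near (392,220) with the black handle at (402,172). The top view has the box near (283,222), the bar near (274,268), and the black gauge at (453,265) in the third hole from the left. Next I'll enlarge these areas.

```bash
python3 - <<'E'
from h import *
a=load('side');b=load('top')
save(a,'s_box.png',(180,215,330,345),5);save(b,'t_box.png',(220,175,345,280),6)
save(a,'s_rack.png',(330,130,470,270),5);save(b,'t_rack.png',(375,190,545,345),4.5)
E
```

```text
(no output)
```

View pics/s_box.png

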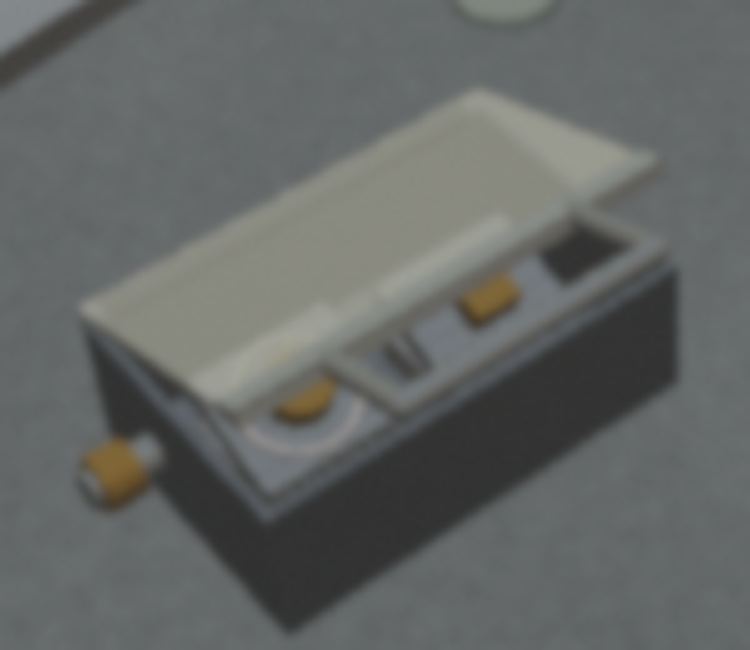

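View pics/t_box.png

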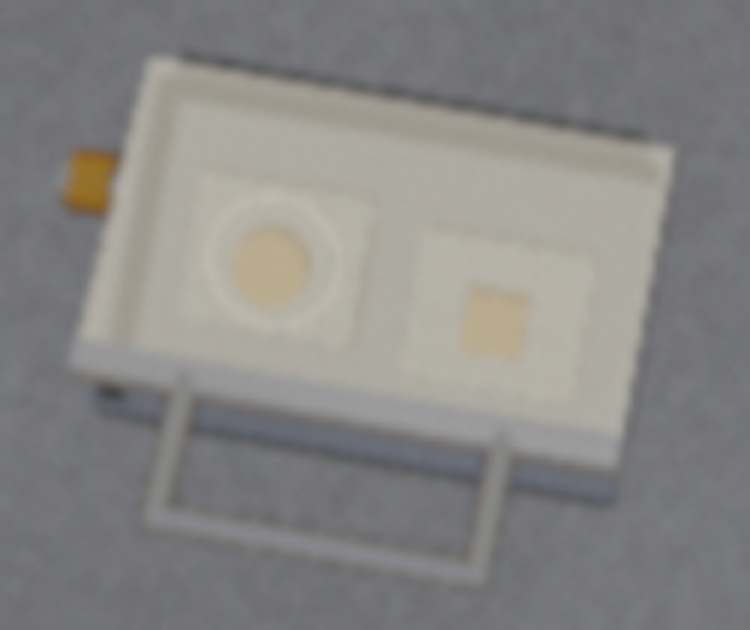

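View pics/s_rack.png

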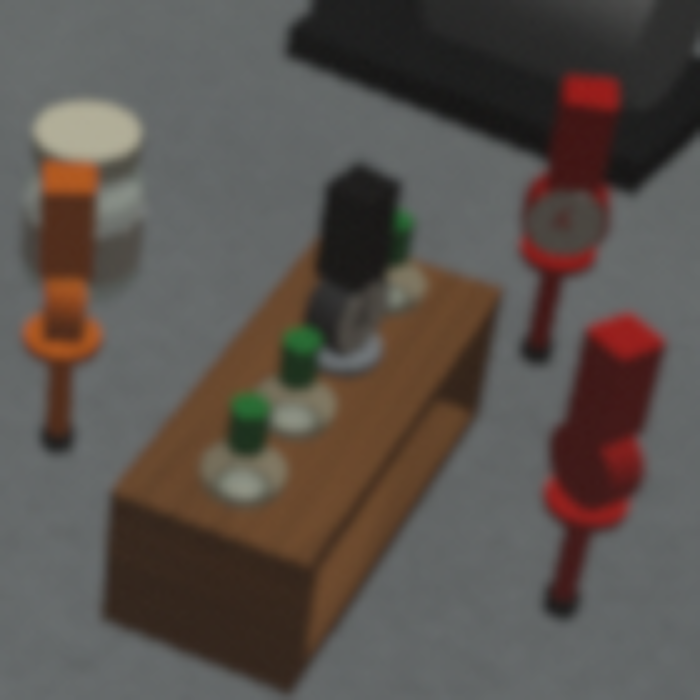

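View pics/t_rack.png

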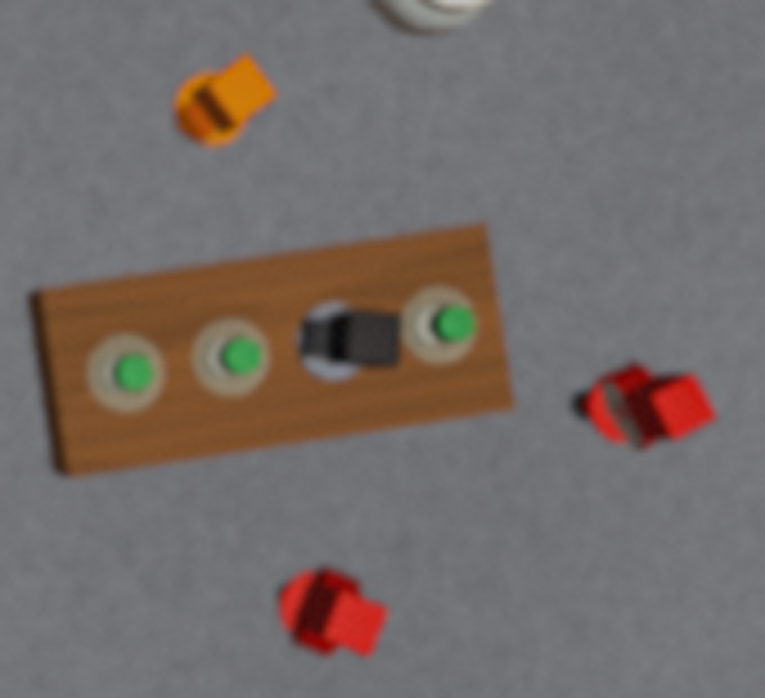

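```bash
python3 - <<'E'
from h import *
np.set_printoptions(precision=1,suppress=True)
a=load('side');b=load('top')
S=lambda u,v:(180+u/5,215+v/5)
T=lambda u,v:(220+u/6,175+v/6)
for n,s,t in [('barL',S(400,408),T(153,518)),('barR',S(660,242),T(480,575)),('hingeL?',S(80,310),T(155,60)),('hingeR?',S(482,92),T(670,150)),
  ('edgeL',S(215,408),T(75,365)),('edgeR',S(655,160),T(615,465)),('pipe',S(110,475),T(85,182))]:
    print(n,*tri(a,s,b,t),'depth',px2w(a,s)[0],px2w(b,t)[0])
# rack
S=lambda u,v:(330+u/5,130+v/5)
T=lambda u,v:(375+u/4.5,190+v/4.5)
for n,s,t in [('handletop',S(362,178),T(376,337)),('tubeA',S(250,407),T(134,372)),('tubeB',S(303,340),T(242,355)),('c1',S(115,490),T(38,290)),('c2',S(315,568),T(68,474)),('c3',S(500,290),T(512,407))]:
    print(n,*tri(a,s,b,t),'depth',px2w(a,s)[0],px2w(b,t)[0])
E
```

```text
barL [494.5 160.2 128.1] 2.5745551372062287 depth [492.7 163.4 132.3] [493.5 158.7 132.8]
barR [476.5  49.2 131. ] 0.8859500938347233 depth [475.1  51.6 133.8] [476.2  48.8 133.8]
hingeL? [658.3 171.1  71.2] 3.019115516808532 depth [659.3 172.2  71.5] [656.9 169.6  73.7]
hingeR? [626.9 -13.8  71.3] 1.362838198280699 depth [622.4 -10.4  76.2] [627.2 -13.3  72.6]
edgeL [548.3 191.8 116. ] 8.12906663124788 depth [605.5 157.9  42.6] [545.4 188.7 116.9]
edgeR [515.1   5.1 114.7] 2.309482166526223 depth [515.1   6.9 116.1] [514.2   4.4 116.3]
pipe [618.2 200.1  32.7] 1.1150903059253339 depth [614.3 203.   38.5] [616.5 198.   43.7]
handletop [ 492.3 -262.7  165.5] 1.837196377905681 depth [ 493.6 -263.2  164.6] [ 491.5 -263.4  164.5]
tubeA [ 475.9 -163.5  114.1] 0.951259532067754 depth [ 474.9 -160.9  116.3] [ 475.4 -163.   119.4]
tubeB [ 483.7 -213.   114.6] 0.08520472425497515 depth [ 483.2 -212.3  115.3] [ 483.7 -212.8  115.7]
c1 [ 513.  -124.    75.3] 1.0494401838781242 depth [ 512.1 -123.6   76.1] [ 516.1 -131.1    1. ]
c2 [ 426.4 -139.8   71.8] 3.0841813197556442 depth [ 428.2 -146.6   65.7] [ 427.7 -138.8   73.5]
c3 [ 461.3 -350.2   71.8] 1.0414655559905344 depth [ 461.4 -349.1   72.4] [ 460.5 -370.7   -0.1]
```

```bash
python3 - <<'E'
from h import *
from scipy.optimize import least_squares
np.set_printoptions(precision=3,suppress=True)
a=load('side');b=load('top')
S=lambda u,v:(180+u/5,215+v/5)
T=lambda u,v:(220+u/6,175+v/6)
def st(p,q): # station pose, local pt
    x,y,w=p; c,s=np.cos(w),np.sin(w); return np.array([x+c*q[0]-s*q[1],y+s*q[0]+c*q[1],q[2]])
def cov(p,th,r,h,y): return st(p,(62.5-r*np.cos(th)+h*np.sin(th),y,68+r*np.sin(th)+h*np.cos(th)))
obs=[]
def f(v):
    p=v[:3];th=v[3];o=[]
    P=lambda im,Q,px:o.extend(proj(im,Q)[0]-px)
    # box
    P(a,st(p,(-62.5,95,68)),S(268,518)); P(a,st(p,(-62.5,95,0)),S(290,632)); P(a,st(p,(-62.5,-95,68)),S(677,265)); P(a,st(p,(-62.5,-95,0)),S(678,380))
    # bar ends centre
    P(a,cov(p,th,170,4,55),S(403,405)); P(a,cov(p,th,170,4,-55),S(658,244))
    P(b,cov(p,th,170,4,55),T(153,518)); P(b,cov(p,th,170,4,-55),T(478,573))
    P(b,st(p,(-62.5,-95,68)),T(613,500))
    return o
r=least_squares(f,[581,89,-.164,.33],loss='soft_l1',x_scale=[10,10,.1,.1]);print(r.x,r.cost);print(np.reshape(r.fun,(-1,2)))
p=r.x[:3];th=r.x[3]
print('bar',cov(p,th,170,4,0),'hinge',st(p,(62.5,0,68)),'upright',cov(p,1.571,170,4,0))
from math import *
o=ctrl.get_obs();M=R.from_rotvec(o['orientation']).as_matrix();print(M)
x=b['pixels'][225:300,420:500][...,::-1]
cv2.imwrite('pics/t_h.png',np.clip(cv2.resize(x,None,fx=9,fy=8*9/8,interpolation=cv2.INTER_CUBIC).astype(int)*2,0,255))
x=a['pixels'][150:220,370:440][...,::-1]
cv2.imwrite('pics/s_h.png',np.clip(cv2.resize(x,None,fx=8,fy=8,interpolation=cv2.INTER_CUBIC).astype(int)*2,0,255))
E
```

```text
[581.096  89.265  -0.162   0.344] 1.3938981703841409
[[ 0.053  0.29 ]
 [-0.086  0.502]
 [ 0.604 -0.701]
 [ 0.386 -0.278]
 [ 0.379 -0.324]
 [-0.152  0.613]
 [ 0.077 -0.75 ]
 [-0.439 -0.199]
 [-0.295 -0.186]]
bar [486.152 104.828 129.049] hinge [642.773  79.155  68.   ] upright [646.754  78.502 237.999]
[[-0.895 -0.001  0.446]
 [-0.446  0.001 -0.895]
 [-0.    -1.    -0.001]][ WARN:0@1.240] global loadsave.cpp:1063 imwrite_ Unsupported depth image for selected encoder is fallbacked to CV_8U.
```

View pics/t_h.png

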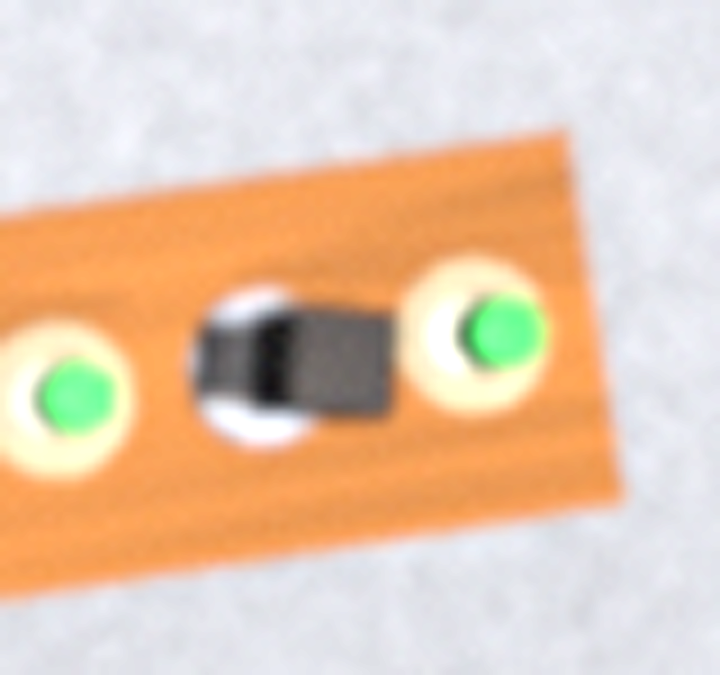

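View pics/s_h.png

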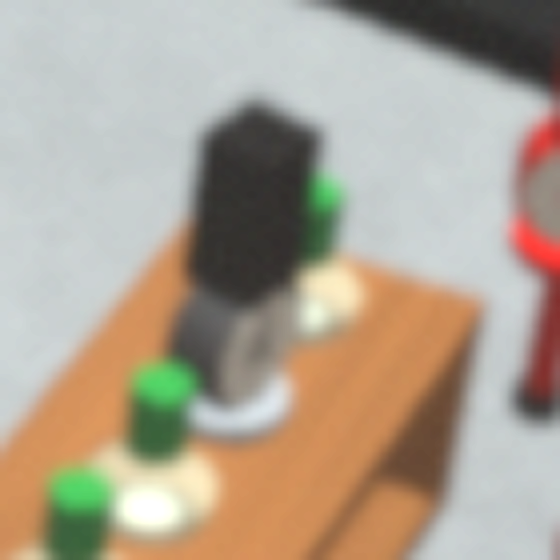

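servo_tool(moves="0.016 0.052 0 0 0 4.2; 0.032 0.104 0 0 0 8.4; 0.048 0.156 0 0 0 12.6; 0.064 0.208 0 0 0 16.8; 0.080 0.260 0 0 0 21; 0.096 0.312 0 0 0 25.2; 0.112 0.364 0 0 0 29.4; 0.128 0.416 0 0 0 33.6", hand=139)

```text
t: 1.1
ee_pos: [406.6, -141.8, 220.1]
orientation: [-0.916, 1.581, -1.581]
ft_force: [0.8, 0.1, 0.5]
width: 39.6
```

servo_tool(moves="0.016 0.052 0 0 0 4.2; 0.032 0.104 -0.01 0 0 8.4; 0.048 0.156 -0.02 0 0 12.6; 0.064 0.208 -0.03 0 0 16.8; 0.080 0.248 -0.04 0 0 20.6; 0.080 0.248 -0.04 0 0 20.6")

```text
t: 1.85
ee_pos: [486.7, 106.7, 179.2]
orientation: [-1.131, 1.326, -1.325]
ft_force: [-0.6, -0.3, -0.6]
width: 39.9
```

servo_tool(moves="0 0 -0.017 0 0 0; 0 0 -0.034 0 0 0; 0 0 -0.050 0 0 0; 0 0 -0.050 0 0 0")

```text
t: 2.35
ee_pos: [485.4, 103.8, 129.0]
orientation: [-1.13, 1.331, -1.328]
ft_force: [0.7, 0.2, -0.6]
width: 39.7
```

```bash
python3 - <<'E'
from h import *
a=grab('side');b=grab('top');save(a,'s1.png',(180,150,340,350),4);save(b,'t1.png',(220,170,380,300),5)
o=ctrl.get_obs();print(o['ee_pos'],o['ft_force'],R.from_rotvec(o['orientation']).as_matrix())
E
```

```text
[486.5481249  104.15942769 130.23931218] [-0.09735516 -0.29020216 -0.61753613] [[-1.62891932e-01 -1.04130076e-04  9.86643911e-01]
 [-9.86643914e-01 -6.30345920e-05 -1.62891939e-01]
 [ 7.91546462e-05 -9.99999993e-01 -9.24714788e-05]]
```

View pics/s1.png

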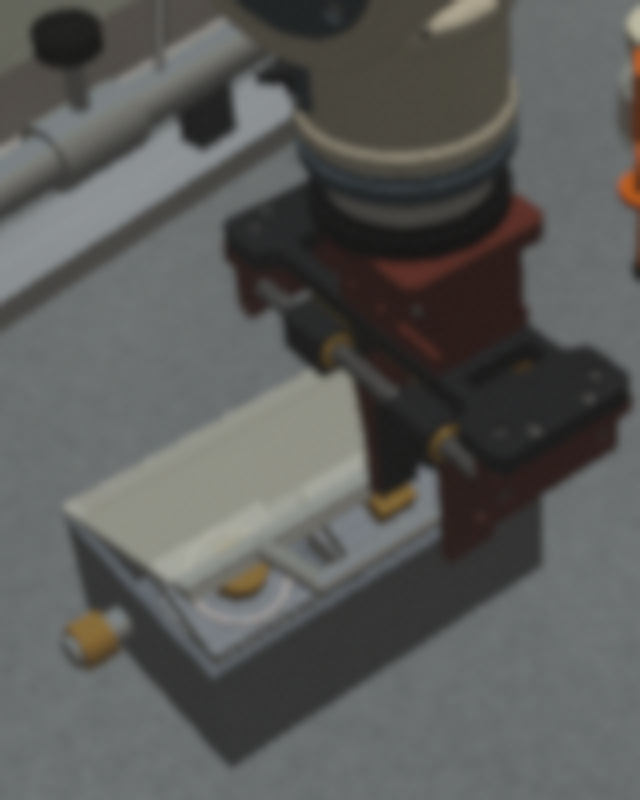

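View pics/t1.png

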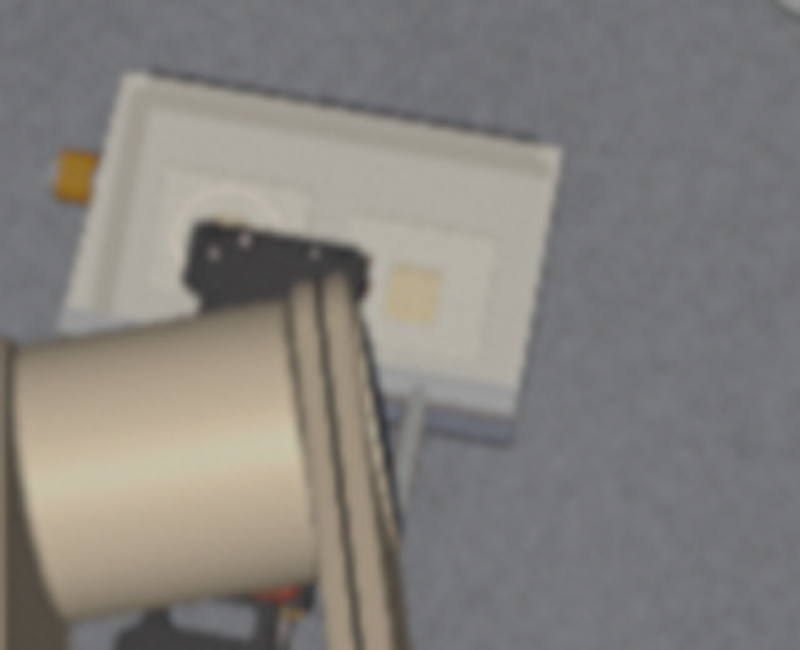

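The fingers straddle the bar: the outer finger is at (465,520) and the inner one at (395,460) in the side crop, with the cover clear. Closing now.

servo_tool(moves="0 0 0 0 0 0; 0 0 0 0 0 0; 0 0 0 0 0 0; 0 0 0 0 0 0; 0 0 0 0 0 0", hand=255)

```text
t: 3.08
ee_pos: [486.2, 104.5, 130.1]
orientation: [-1.128, 1.328, -1.328]
ft_force: [-0.2, 0.1, 1.0]
width: 0.4
```

```bash
python3 - <<'E'
from h import *
np.set_printoptions(precision=4,suppress=True)
o=ctrl.get_obs();print(o['ee_pos'],o['ft_force'],o['width'])
def P(th):
    x=62.5-170*np.cos(th)+4*np.sin(th);z=68+170*np.sin(th)+4*np.cos(th);return np.array([x,z])
c,s=np.cos(-.162),np.sin(-.162)
for th in np.r_[np.linspace(.344,1.571,13),1.6,1.63]:
    d=P(th)-P(.344);print(round(th,3),np.array([d[0]*c,d[0]*s,d[1]])/1000)
E
```

```text
[486.2116 104.5283 130.0531] [-0.1518  0.0866  0.9903] 0.3792548197561322
0.344 [ 0. -0.  0.]
0.446 [ 0.007  -0.0011  0.0159]
0.548 [ 0.0155 -0.0025  0.031 ]
0.651 [ 0.0255 -0.0042  0.0451]
0.753 [ 0.0369 -0.006   0.0581]
0.855 [ 0.0495 -0.0081  0.0698]
0.957 [ 0.0633 -0.0103  0.0802]
1.06 [ 0.078  -0.0127  0.0891]
1.162 [ 0.0935 -0.0153  0.0965]
1.264 [ 0.1097 -0.0179  0.1022]
1.366 [ 0.1264 -0.0207  0.1062]
1.469 [ 0.1434 -0.0234  0.1084]
1.571 [ 0.1606 -0.0262  0.1089]
1.6 [ 0.1655 -0.027   0.1087]
1.63 [ 0.1705 -0.0279  0.1084]
```

Opening reads 0.4 mm, so the fingers missed the bar. Looking again.

```bash
python3 - <<'E'
from h import *
np.set_printoptions(precision=1,suppress=True)
a=grab('side');b=grab('top');save(a,'s2.png',(230,200,330,300),7)
for u,v in [(261,297),(265,294),(262.5,296),(310,263),(245,262),(247,261)]: print(px2w(a,(u,v)))
E
```

```text
[[492.7 161.4 129.5]]
[[491.  153.5 131.2]]
[[491.2 159.3 131.3]]
[[403.  141.  252.2]]
[[602.3  96.7  89.9]]
[[600.9  92.7  90.3]]
```

View pics/s2.png

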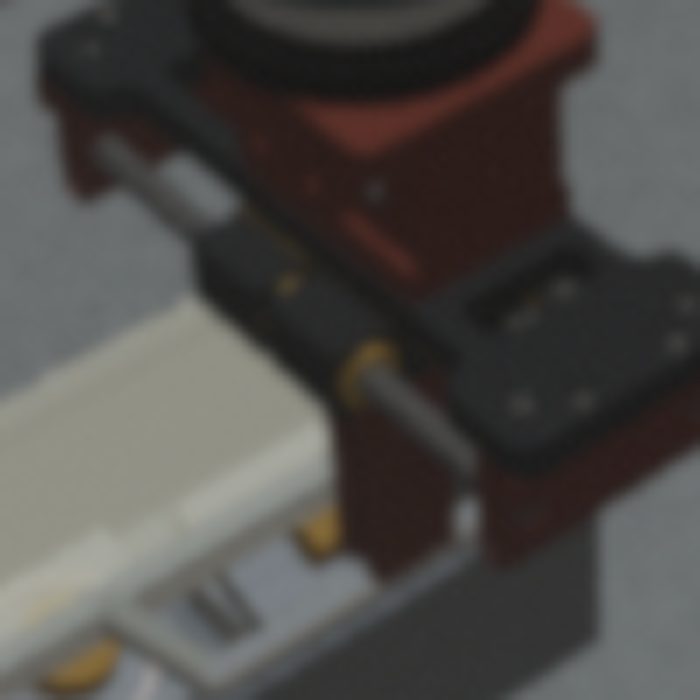

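```bash
python3 - <<'E'
from h import *
np.set_printoptions(precision=1,suppress=True)
a=load('side')
x=a['pixels'][260:310,240:310][...,::-1].astype(float)*2
x=cv2.resize(np.clip(x,0,255).astype(np.uint8),None,fx=11,fy=11,interpolation=cv2.INTER_CUBIC)
def mk(P,c):
    u=(proj(a,P)[0]-[240,260])*11; cv2.circle(x,tuple(int(k) for k in u),5,c,2)
mk([486.2,104.5,130],(0,0,255));mk([486.2,104.5,111],(0,255,255))
mk([494.9,159.1,129],(0,255,0));mk([477.2,50.6,129],(0,255,0))
mk([486,104.8,129],(255,0,0))
cv2.imwrite('pics/s3.png',x)
d=a['depth'];print(d[270:305:3,270:304:3])
E
```

```text
[[ 867.7  868.5  873.3  815.7  806.   796.7  807.9  816.5  818.5 1002.1
   702.3  694.5]
 [ 864.   870.2  956.2  821.4  809.2  804.   816.1  816.8  825.6  841.3
   705.9  708. ]
 [ 964.7  954.5  951.6  826.9  815.3  807.8  816.3  824.2  830.8  838.4
   711.   711.1]
 [ 962.6  964.7  957.   965.1  822.2  814.3  823.2  836.1  839.8  919.7
   717.   718.8]
 [ 954.8  960.8  960.6  824.     0.   820.   833.4  912.4  920.6  926.9
   930.1  937.6]
 [ 954.6  954.3  820.8  821.4  824.5  908.   908.9  915.3  923.8  931.2
   938.3  943. ]
 [ 814.5  813.2  819.4  824.7  902.7  906.9  915.2  922.1  926.5  935.2
   944.   945.6]
 [ 812.1  819.5  897.4  901.3  905.6  913.7  920.4  923.6  930.9  941.7
   947.   957.7]
 [ 890.1  894.4  900.3  906.2  910.7  917.4  926.3  934.8  940.8  946.7
   955.7  955.2]
 [ 892.4  897.6  902.2  910.5  917.4  922.8  930.8  938.6  945.5    0.
   958.9  964.9]
 [ 896.4  900.9  910.2  916.2  920.9  929.1  936.1  943.9  952.4  957.
   967.5  968.9]
 [ 901.2  910.5  914.8  922.9  927.2  936.7  943.5  949.1  958.2  959.7
   963.4  962.7]]
```

View pics/s3.png

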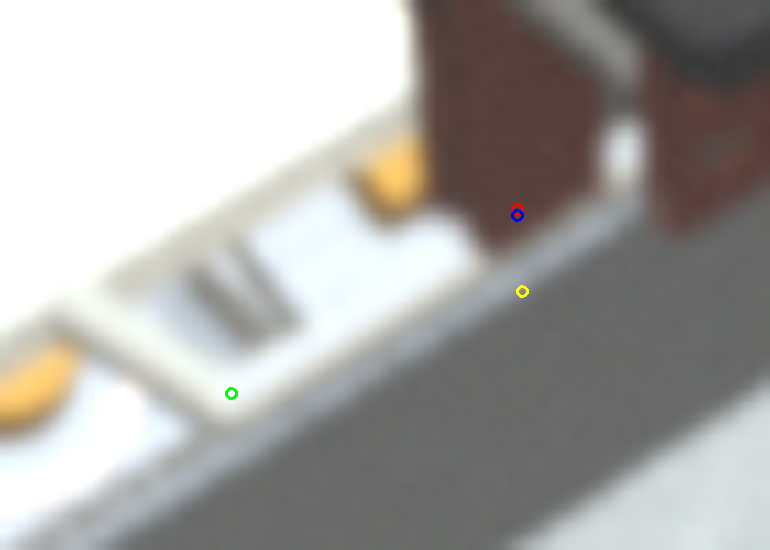

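```bash
python3 - <<'E'
from h import *
np.set_printoptions(precision=0,suppress=True)
a=load('side')
for v in range(268,286,2):
    print(v,[tuple(px2w(a,(u,v))[0].round().astype(int)) for u in range(277,298,3)])
E
```

```text
268 [(np.int64(526), np.int64(88), np.int64(117)), (np.int64(490), np.int64(115), np.int64(163)), (np.int64(483), np.int64(116), np.int64(169)), (np.int64(478), np.int64(114), np.int64(170)), (np.int64(477), np.int64(108), np.int64(166)), (np.int64(477), np.int64(101), np.int64(161)), (np.int64(564), np.int64(1), np.int64(22))]
270 [(np.int64(527), np.int64(87), np.int64(111)), (np.int64(491), np.int64(115), np.int64(158)), (np.int64(483), np.int64(116), np.int64(164)), (np.int64(478), np.int64(114), np.int64(165)), (np.int64(478), np.int64(107), np.int64(160)), (np.int64(478), np.int64(100), np.int64(155)), (np.int64(566), np.int64(-1), np.int64(14))]
272 [(np.int64(564), np.int64(52), np.int64(52)), (np.int64(491), np.int64(115), np.int64(153)), (np.int64(483), np.int64(116), np.int64(159)), (np.int64(480), np.int64(113), np.int64(159)), (np.int64(479), np.int64(106), np.int64(154)), (np.int64(478), np.int64(100), np.int64(149)), (np.int64(484), np.int64(86), np.int64(134))]
274 [(np.int64(564), np.int64(53), np.int64(48)), (np.int64(492), np.int64(115), np.int64(148)), (np.int64(4
[... 1165 characters left out ...]
, (np.int64(514), np.int64(56), np.int64(67))]
282 [(np.int64(559), np.int64(59), np.int64(33)), (np.int64(489), np.int64(119), np.int64(132)), (np.int64(484), np.int64(117), np.int64(134)), (np.int64(484), np.int64(110), np.int64(129)), (np.int64(482), np.int64(105), np.int64(126)), (np.int64(517), np.int64(61), np.int64(64)), (np.int64(512), np.int64(58), np.int64(64))]
284 [(np.int64(491), np.int64(124), np.int64(131)), (np.int64(486), np.int64(123), np.int64(133)), (np.int64(483), np.int64(118), np.int64(131)), (np.int64(519), np.int64(75), np.int64(69)), (np.int64(515), np.int64(71), np.int64(68)), (np.int64(515), np.int64(63), np.int64(62)), (np.int64(513), np.int64(57), np.int64(58))]
```

The closed fingertips appear at z≈135, on top of the bar, rather than the 111 expected. I'll raise the hand and measure where the fingertips really are.

servo_tool(moves="0 0 0.05 0 0 0; 0 0 0.05 0 0 0")

```text
t: 3.42
ee_pos: [489.2, 104.9, 183.0]
orientation: [-1.121, 1.324, -1.33]
ft_force: [-0.2, 0.6, 1.0]
width: 0.3
```

```bash
python3 - <<'E'
from h import *
np.set_printoptions(precision=0,suppress=True)
a=grab('side');o=ctrl.get_obs();print(o['ee_pos'],o['width'])
x=a['pixels'][220:310,220:330][...,::-1].astype(float)*1.6
x=cv2.resize(np.clip(x,0,255).astype(np.uint8),None,fx=7,fy=6.6,interpolation=cv2.INTER_CUBIC)
def mk(P,c):
    u=(proj(a,P)[0]-[220,220])*[7,6.6]; cv2.circle(x,tuple(int(k) for k in u),5,c,2)
e=o['ee_pos'];mk(e,(0,0,255));mk(e-[0,0,19],(0,255,255))
mk([494.9,159.1,129],(0,255,0));mk([477.2,50.6,129],(0,255,0))
cv2.imwrite('pics/s4.png',x)
for v in range(248,276,2):
    print(v,[tuple(int(k) for k in px2w(a,(u,v))[0]) for u in range(274,298,3)])
E
```

```text
[488. 105. 181.] 0.24528547381536134
248 [(583, 36, 93), (494, 114, 205), (486, 116, 211), (481, 113, 213), (482, 106, 207), (480, 101, 204), (478, 96, 202), (545, 18, 103)]
250 [(578, 41, 95), (494, 114, 201), (485, 117, 208), (483, 113, 207), (481, 108, 204), (480, 102, 201), (479, 96, 197), (539, 25, 107)]
252 [(573, 46, 96), (494, 115, 197), (486, 116, 203), (482, 113, 203), (483, 106, 197), (480, 102, 196), (479, 96, 192), (533, 30, 109)]
254 [(569, 51, 97), (496, 113, 190), (487, 115, 197), (482, 113, 199), (482, 107, 194), (481, 101, 190), (535, 38, 108), (526, 38, 114)]
256 [(563, 57, 100), (496, 114, 186), (487, 115, 193), (483, 113, 194), (482, 107, 189), (533, 47, 111), (529, 44, 112), (520, 45, 118)]
258 [(558, 62, 101), (552, 60, 104), (488, 115, 188), (482, 114, 190), (533, 56, 113), (528, 53, 114), (522, 52, 117), (517, 49, 118)]
260 [(552, 69, 106), (545, 67, 109), (541, 63, 108), (534, 63, 113), (529, 60, 114), (522, 59, 117), (521, 53, 114), (518, 48, 111)]
262 [(547, 73, 106), (541, 71, 109), (534, 71, 114), (529, 68, 115), (524, 65, 115), (521, 61, 115), (521, 53, 109), (563, 0, 39)]
264 [(542, 79, 109), (535, 77, 113), (529, 75, 115), (526, 71, 114), (524, 65, 111), (521, 61, 110), (573, -1, 25), (564, 0, 33)]
266 [(536, 85, 113), (530, 82, 115), (525, 80, 116), (525, 73, 111), (522, 68, 109), (585, -4, 9), (574, -1, 19), (564, 0, 26)]
268 [(529, 91, 118), (527, 86, 114), (526, 80, 110), (570, 28, 39), (568, 22, 36), (564, 18, 36), (574, -1, 13), (564, 0, 20)]
270 [(528, 93, 114), (527, 87, 111), (566, 41, 47), (568, 31, 38), (564, 26, 36), (561, 20, 33), (577, -4, 3), (565, 0, 14)]
272 [(528, 93, 109), (566, 49, 48), (560, 47, 50), (557, 42, 48), (562, 29, 34), (556, 26, 36), (553, 21, 33), (484, 85, 132)]
274 [(565, 59, 51), (562, 54, 49), (558, 49, 48), (555, 44, 45), (559, 31, 32), (555, 27, 32), (486, 91, 131), (482, 88, 131)]
```

View pics/s4.png

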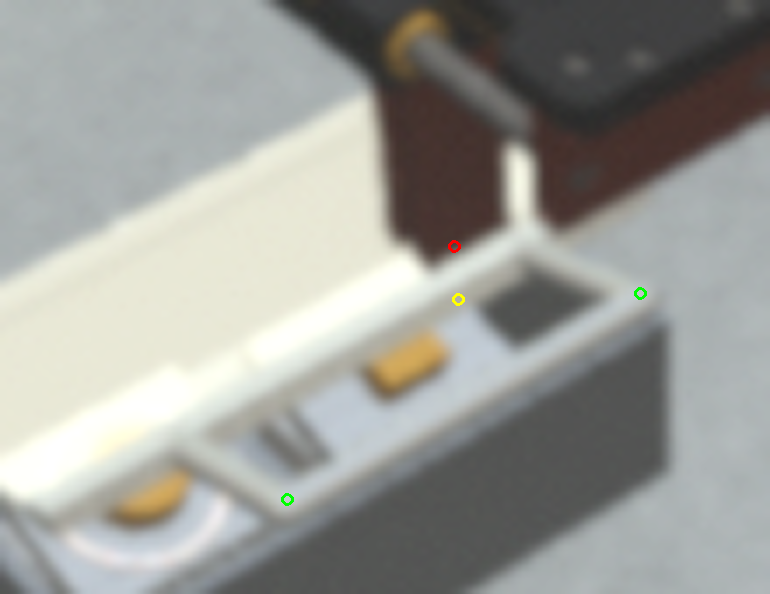

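servo_tool(moves="0 0 0 0 0 0; 0 0 0 0 0 0; 0 0 0 0 0 0; 0 0 0 0 0 0", hand=139)

```text
t: 3.98
ee_pos: [486.3, 104.5, 179.6]
orientation: [-1.128, 1.329, -1.328]
ft_force: [0.4, 0.4, 0.4]
width: 37.1
```

```bash
python3 - <<'E'
from h import *
np.set_printoptions(precision=0,suppress=True)
a=grab('side');o=ctrl.get_obs();print(o['ee_pos'],o['width'])
x=a['pixels'][210:300,220:330][...,::-1].astype(float)*1.6
x=cv2.resize(np.clip(x,0,255).astype(np.uint8),None,fx=7,fy=6.6,interpolation=cv2.INTER_CUBIC)
def mk(P,c):
    u=(proj(a,P)[0]-[220,210])*[7,6.6]; cv2.circle(x,tuple(int(k) for k in u),5,c,2)
e=o['ee_pos'];mk(e,(0,0,255));mk(e-[0,0,19],(0,255,255))
mk([494.9,159.1,129],(0,255,0));mk([477.2,50.6,129],(0,255,0))
cv2.imwrite('pics/s5.png',x)
for v in range(240,272,2):
    print(v,[tuple(int(k) for k in px2w(a,(u,v))[0]) for u in range(262,310,4)])
E
```

```text
[486. 104. 180.] 38.7988451366632
240 [(630, 23, 77), (623, 19, 78), (513, 110, 208), (507, 107, 210), (505, 100, 206), (453, 142, 267), (449, 139, 267), (460, 119, 246), (432, 140, 279), (416, 149, 294), (408, 150, 300), (405, 146, 299)]
242 [(626, 27, 76), (617, 24, 80), (513, 111, 205), (506, 108, 206), (505, 100, 202), (504, 93, 197), (576, 10, 94), (459, 120, 244), (430, 142, 277), (417, 149, 290), (408, 150, 295), (405, 145, 294)]
244 [(619, 34, 80), (610, 31, 83), (513, 111, 200), (507, 108, 202), (506, 100, 197), (504, 92, 192), (571, 15, 95), (460, 120, 239), (458, 113, 235), (417, 148, 285), (409, 150, 292), (406, 145, 290)]
246 [(613, 40, 83), (605, 36, 85), (514, 110, 195), (506, 109, 199), (504, 102, 195), (504, 93, 189), (566, 20, 97), (460, 119, 234), (458, 112, 230), (418, 148, 281), (409, 150, 288), (411, 139, 279)]
248 [(608, 45, 84), (597, 44, 90), (515, 110, 189), (506, 110, 195), (505, 102, 189), (505, 92, 182), (561, 25, 98), (460, 119, 230), (459, 112, 226), (418, 148, 277), (412, 146, 279), (411, 138, 274)]
250 [(602, 51, 87), (594, 47, 89), (515, 110, 185), (
[... 1416 characters left out ...]
, 111), (526, 74, 116), (523, 67, 113), (463, 118, 193), (461, 111, 188), (554, 1, 40), (541, 3, 50), (487, 53, 126)]
266 [(559, 93, 104), (551, 90, 107), (545, 86, 108), (536, 84, 113), (528, 82, 116), (524, 76, 114), (522, 68, 109), (464, 118, 187), (461, 112, 185), (554, 1, 34), (541, 4, 45), (480, 61, 131)]
268 [(554, 98, 106), (547, 95, 108), (538, 92, 112), (530, 90, 116), (527, 84, 113), (524, 77, 109), (568, 22, 36), (464, 118, 183), (569, -2, 16), (554, 1, 28), (482, 70, 132), (477, 64, 131)]
270 [(551, 101, 106), (541, 100, 112), (532, 99, 116), (529, 92, 113), (526, 85, 109), (560, 41, 51), (564, 26, 36), (559, 20, 35), (568, 0, 12), (484, 78, 132), (479, 73, 132), (475, 67, 129)]
```

View pics/s5.png

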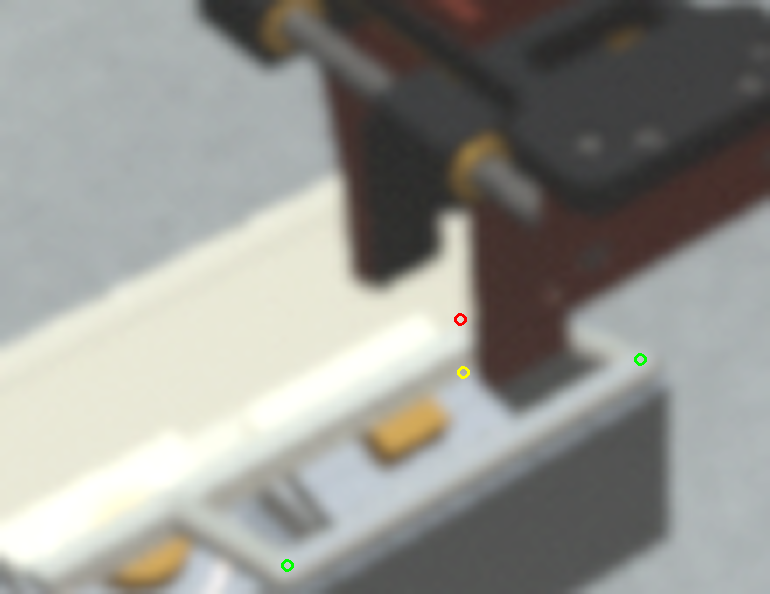

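The fingertips are really at about TCP level: z≈182 with the TCP at 180, so roughly 21 mm short of the 19 mm stated. The jaws are still centred in xy. I'll go 21 mm deeper.

servo_tool(moves="0 0 -0.024 0 0 0; 0 0 -0.048 0 0 0; 0 0 -0.071 0 0 0; 0 0 -0.071 0 0 0")

```text
t: 4.53
ee_pos: [485.3, 104.3, 107.8]
orientation: [-1.131, 1.33, -1.327]
ft_force: [0.2, -0.2, 1.0]
width: 40.0
```

servo_tool(moves="0 0 0 0 0 0; 0 0 0 0 0 0; 0 0 0 0 0 0; 0 0 0 0 0 0; 0 0 0 0 0 0", hand=255)

```text
t: 5.15
ee_pos: [485.0, 104.8, 109.2]
orientation: [-1.129, 1.331, -1.327]
ft_force: [-3.8, 2.6, 2.3]
width: 9.1
```

Opening is 9 mm, so the bar is held. Now fold along the arc.

servo_tool(moves="0.0070 -0.0011 0.0159 0 0 0; 0.0155 -0.0025 0.0310 0 0 0; 0.0255 -0.0042 0.0451 0 0 0; 0.0369 -0.0060 0.0581 0 0 0; 0.0495 -0.0081 0.0698 0 0 0; 0.0633 -0.0103 0.0802 0 0 0; 0.0633 -0.0103 0.0802 0 0 0")

```text
t: 6.02
ee_pos: [547.3, 94.4, 191.7]
orientation: [-1.132, 1.333, -1.326]
ft_force: [-17.9, 0.8, 26.8]
width: 8.9
```

```bash
python3 - <<'E'
from h import *
a=grab('side');b=grab('top');save(a,'s6.png',(170,120,350,340),3.2)
o=ctrl.get_obs();print(o['ee_pos'],o['ft_force'],o['width'])
E
```

```text
[547.08797712  94.48289961 191.61328884] [-17.10649952   0.18383173  26.33504587] 9.327110598303037
```

View pics/s6.png

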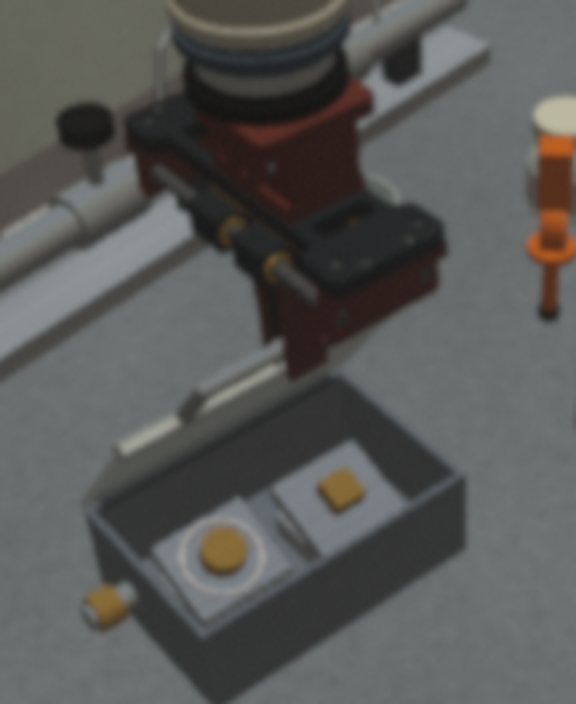

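servo_tool(moves="0.0057 -0.0007 0.0064 0 0 0; 0.017 -0.0025 0.0125 0 0 0; 0.0281 -0.0044 0.0177 0 0 0; 0.040 -0.0063 0.022 0 0 0; 0.0519 -0.0083 0.0257 0 0 0; 0.0643 -0.0103 0.0282 0 0 0; 0.0767 -0.0123 0.0302 0 0 0; 0.0767 -0.0123 0.0302 0 0 0")

```text
t: 7.12
ee_pos: [627.5, 81.1, 220.0]
orientation: [-1.127, 1.327, -1.33]
ft_force: [-0.3, -4.6, 3.6]
width: 8.9
```

servo_tool(moves="0.010 -0.0017 0.0006 0 0 0; 0.0202 -0.0033 0.0008 0 0 0; 0.0202 -0.0033 0.0008 0 0 0")

```text
t: 7.5
ee_pos: [647.0, 77.9, 220.4]
orientation: [-1.128, 1.327, -1.329]
ft_force: [-0.5, -6.0, 2.5]
width: 9.1
```

```bash
python3 - <<'E'
from h import *
a=grab('side');b=grab('top');save(a,'s7.png',(170,80,350,320),3.3);save(b,'t7.png',(220,150,400,300),4.4)
o=ctrl.get_obs();print(o['ee_pos'],o['ft_force'],o['width'])
E
```

```text
[646.76441158  77.906597   220.42409409] [-1.2486582  -5.69664114  2.01697353] 8.966678826215166
```

View pics/s7.png

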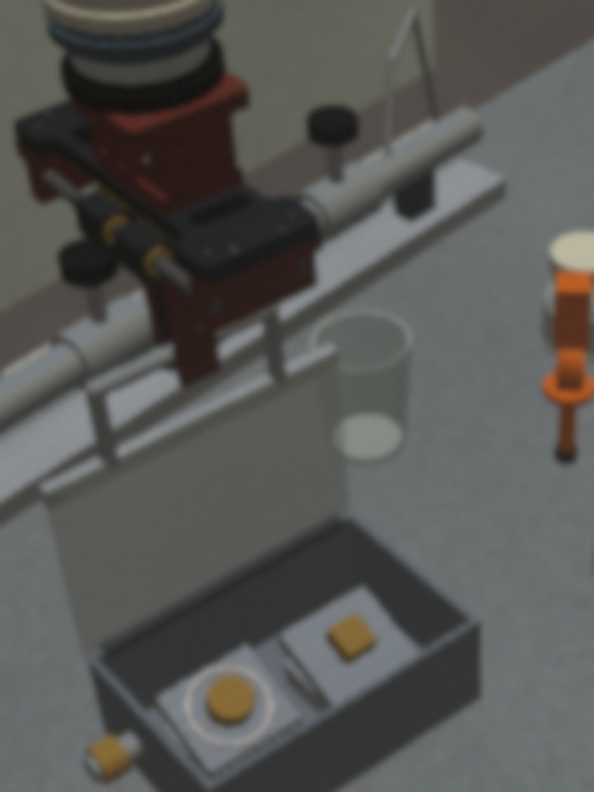

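View pics/t7.png

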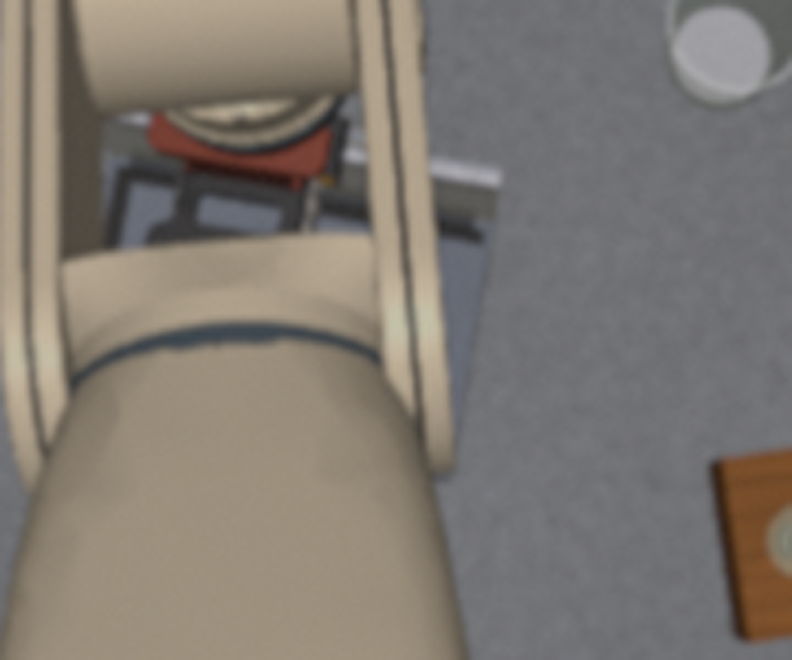

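The cover is up, and the round pad is the left block, at (230,698) in the side crop. Release, back off straight up, then check the angle.

servo_tool(moves="0 0 0 0 0 0; 0 0 0 0 0 0; 0 0 0 0 0 0; 0 0 0 0 0 0", hand=139)

```text
t: 8.1
ee_pos: [646.7, 78.8, 220.2]
orientation: [-1.128, 1.328, -1.328]
ft_force: [0.5, 0.4, -0.0]
width: 39.4
```

servo_tool(moves="0 0 0.020 0 0 0; 0 0 0.050 0 0 0; 0 0 0.080 0 0 0; -0.05 0 0.09 0 0 0; -0.1 -0.03 0.09 0 0 0; -0.15 -0.07 0.09 0 0 0; -0.15 -0.12 0.09 0 0 0; -0.15 -0.17 0.09 0 0 0")

```text
t: 9.1
ee_pos: [496.6, -92.7, 312.4]
orientation: [-1.126, 1.325, -1.33]
ft_force: [1.4, -0.2, 0.3]
width: 40.2
```

```bash
python3 - <<'E'
from h import *
a=grab('side');b=grab('top');save(a,'s8.png',(170,130,330,330),4);save(b,'t8.png',(220,150,400,300),4.4)
o=ctrl.get_obs();print(o['t'],o['ee_pos'],o['ft_force'],o['width'])
E
```

```text
9.2 [496.95083265 -95.08460345 312.13598831] [ 0.30729536  0.47003551 -0.61036062] 39.98732711723902
```

View pics/s8.png

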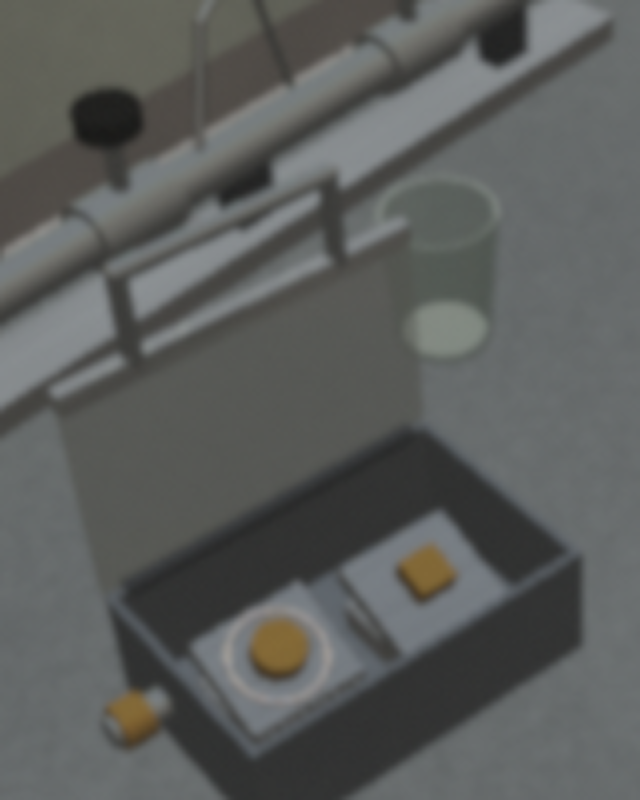

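View pics/t8.png

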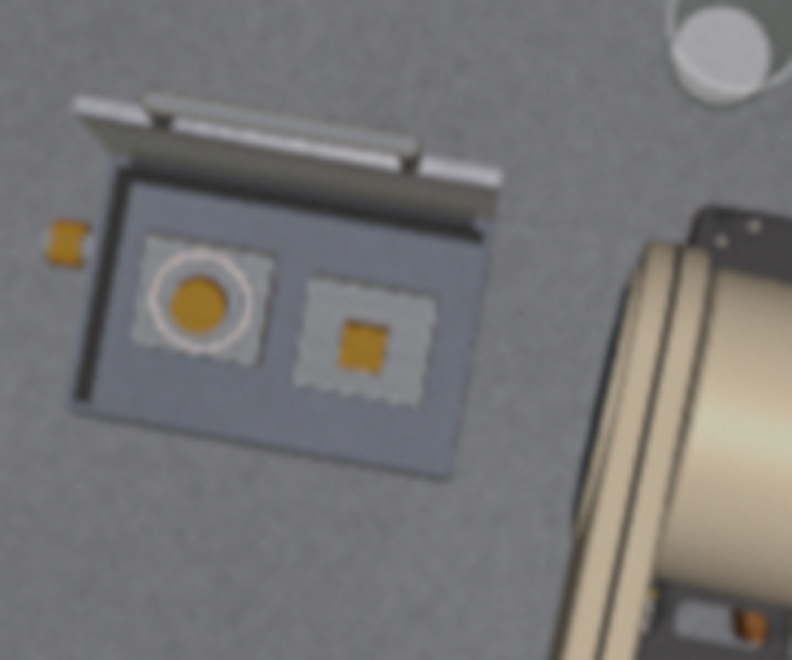

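```bash
cat > fit.py <<'E'
from h import *
from scipy.optimize import least_squares
np.set_printoptions(precision=3,suppress=True)
a=load('side');b=load('top')
S=lambda u,v:np.array((170+u/4,130+v/4))
T=lambda u,v:np.array((220+u/4.4,150+v/4.4))
def st(p,q):
    x,y,w=p; c,s=np.cos(w),np.sin(w); return np.array([x+c*q[0]-s*q[1],y+s*q[0]+c*q[1],q[2]])
def cov(p,th,r,h,y): return st(p,(62.5-r*np.cos(th)+h*np.sin(th),y,68+r*np.sin(th)+h*np.cos(th)))
def f(v):
    p=v[:3];th=v[3];o=[]
    P=lambda im,Q,px:o.extend(proj(im,Q)[0]-px)
    P(a,st(p,(-62.5,95,68)),S(252,752)); P(a,st(p,(-62.5,-95,68)),S(582,553)); P(a,st(p,(-62.5,-95,0)),S(583,643))
    P(b,st(p,(-62.5,95,68)),T(75,408)); P(b,st(p,(-62.5,-95,68)),T(450,478))
    P(a,cov(p,th,170,4,55),S(112,272)); P(a,cov(p,th,170,4,-55),S(332,177))
    P(b,cov(p,th,170,4,55),T(148,103)); P(b,cov(p,th,170,4,-55),T(414,145))
    return o
r=least_squares(f,[581,89,-.164,1.57],loss='soft_l1',x_scale=[10,10,.1,.1]);print(r.x,r.cost);print(np.reshape(r.fun,(-1,2)))
p=r.x[:3]
pad,e=tri(a,S(280,643),b,T(198,303));print('pad',pad,e,px2w(a,S(280,643)),px2w(b,T(198,303)))
c,s=np.cos(p[2]),np.sin(p[2]);d=pad[:2]-p[:2];print('local',d[0]*c+d[1]*s,-d[0]*s+d[1]*c)
# plane from depth: block face & pad axis
for im,C in((a,S(280,643)),(b,T(198,305))):
    pts=np.vstack([px2w(im,C+np.array([u,v])) for u in np.arange(-3,3.1) for v in np.arange(-3,3.1)])
    m=np.median(pts,0);pts=pts[np.linalg.norm(pts-m,axis=1)<12];m=pts.mean(0);n=np.linalg.svd(pts-m)[2][2];print(m,n*np.sign(n[2]))
E
python3 fit.py
```

```text
[581.342  89.095  -0.165   1.563] 6.102790714501486
[[ 0.457  0.718]
 [ 0.484 -0.94 ]
 [ 0.216 -0.017]
 [-3.237 -0.675]
 [-0.423 -0.496]
 [ 1.413 -0.042]
 [-0.474 -1.199]
 [ 0.637 -0.329]
 [-1.412  0.462]]
pad [587.639 129.724  47.645] 0.3711458734099015 [[585.792 131.35   50.437]] [[587.091 129.151  52.101]]
local -0.4739642579841279 41.11131557452015
[585.629 131.467  50.675] [-0.224 -0.045  0.973]
[586.154 129.463  50.098] [-0.382  0.137  0.914]
```

```bash
cat > pad.py <<'E'
from h import *
from scipy.optimize import least_squares
np.set_printoptions(precision=2,suppress=True)
a=load('side');b=load('top')
yaw=-.163; X=np.array([np.cos(yaw),np.sin(yaw),0]);Y=np.array([-np.sin(yaw),np.cos(yaw),0])
n=-np.sin(.35)*X+np.cos(.35)*np.array([0,0,1]);e1=Y;e2=np.cross(n,e1)
t=np.linspace(0,2*np.pi,60,endpoint=False)
def mask(im,c):
    x=cv2.GaussianBlur(im['pixels'],(0,0),.01).astype(float);w=x[...,0]-x[...,2]
    u,v=[int(round(k)) for k in c];M=np.zeros(w.shape);M[v-9:v+10,u-9:u+10]=1
    w=np.clip((w-25)/40,0,1)*M
    m=cv2.moments(w.astype(np.float32));return np.array([m['m10'],m['m01']])/m['m00'],w.sum()
def model(im,P):
    ring=np.vstack([P+14*(np.cos(k)*e1+np.sin(k)*e2)-h*n for h in(0,14) for k in t])
    h=cv2.convexHull(proj(im,ring).astype(np.float32));m=cv2.moments(h);return np.array([m['m10'],m['m01']])/m['m00'],m['m00']
ca,cb=mask(a,(240,290.7)),mask(b,(265,219))
print(ca,cb)
f=lambda P:np.r_[model(a,P)[0]-ca[0],model(b,P)[0]-cb[0]]
r=least_squares(f,[587,130,50]);print(r.x,r.fun,model(a,r.x)[1],model(b,r.x)[1])
E
python3 pad.py
python3 - <<'E'
from h import *
np.set_printoptions(precision=1,suppress=True)
b=load('top');a=load('side')
# rim checks: depth row across top view front-left
for v in (235,237,239,241,243): print([tuple(int(k) for k in px2w(b,(u,v))[0]) for u in range(232,244,1)])
E
```

```text
(array([239.37, 291.26]), np.float64(138.75)) (array([264.57, 219.  ]), np.float64(122.10000000000001))
[586.33 130.59  50.5 ] [ 0.35  0.66  0.31 -0.51] 203.61977291107178 150.07583624194376
[(554, 207, 0), (554, 205, 0), (554, 203, -3), (550, 191, 64), (550, 189, 66), (550, 187, 61), (551, 187, 47), (552, 186, 36), (553, 186, 21), (554, 187, 0), (554, 184, 3), (554, 182, 3)]
[(550, 208, -3), (550, 205, -1), (550, 202, 4), (546, 190, 68), (545, 187, 74), (546, 188, 54), (547, 188, 41), (548, 187, 33), (549, 187, 12), (550, 186, 5), (550, 185, 0), (550, 182, 1)]
[(545, 207, 1), (545, 205, 1), (541, 192, 72), (541, 190, 67), (542, 189, 63), (542, 189, 49), (543, 188, 41), (544, 188, 20), (545, 188, 8), (545, 186, 8), (545, 184, 2), (545, 182, 5)]
[(541, 207, 1), (541, 205, 0), (537, 192, 66), (537, 190, 66), (538, 189, 58), (538, 188, 50), (539, 189, 33), (540, 188, 19), (541, 189, 2), (541, 186, 2), (541, 184, 2), (541, 182, -1)]
[(536, 206, 3), (536, 205, -2), (536, 202, 0), (533, 191, 60), (533, 188, 69), (533, 186, 63), (533, 183, 69), (533, 181, 68), (533, 180, 62), (533, 177, 66), (533, 175, 70), (533, 173, 66)]
```

```bash
python3 - <<'E'
from h import *
np.set_printoptions(precision=1,suppress=True)
b=load('top');a=load('side')
save(b,'t9.png',(420,225,500,300),8)
P=atz(b,[(420+u/9,225+v/9) for u,v in [(303,307),(395,313),(385,415),(290,408)]],165.5)
print(P,P.mean(0)); d=np.diff(np.vstack([P,P[:1]]),axis=0);print(np.degrees(np.arctan2(d[:,1],d[:,0])),np.linalg.norm(d,axis=1))
# depth-based top plane pixels, top & side
for im,(u0,v0,u1,v1) in((b,(440,250,475,285)),(a,(385,155,420,190))):
    pts=np.array([np.r_[px2w(im,(u,v))[0]] for u in range(u0,u1) for v in range(v0,v1)])
    q=pts[(abs(pts[:,2]-165)<6)];
    print(len(q),q.mean(0)); 
    if len(q)>3: print(cv2.minAreaRect(q[:,:2].astype(np.float32)))
E
```

```text
[[ 502.7 -253.4  165.5]
 [ 501.7 -273.8  165.5]
 [ 479.4 -271.7  165.5]
 [ 480.7 -250.6  165.5]] [ 491.1 -262.4  165.5]
[-93.  174.5  86.4  -7.2] [20.5 22.4 21.2 22.2]
2 [ 482.5 -271.6  167.8]
102 [ 489.6 -258.4  163.7]
((490.94696044921875, -260.0066223144531), (24.468170166015625, 24.61149787902832), 80.66415405273438)
```

View pics/t9.png

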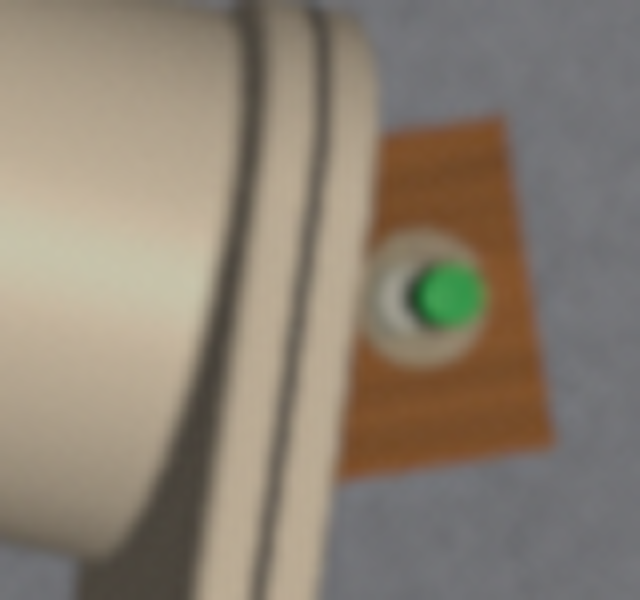

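servo_tool(moves="-0.001 -0.043 -0.01 0 0 0.9; -0.002 -0.086 -0.03 0 0 1.8; -0.004 -0.129 -0.06 0 0 2.6; -0.0052 -0.1706 -0.09 0 0 3.5; -0.0052 -0.1706 -0.11 0 0 3.5; -0.0052 -0.1706 -0.11 0 0 3.5; -0.0052 -0.1706 -0.11 0 0 3.5", hand=81)

```text
t: 10.07
ee_pos: [492.4, -261.7, 201.7]
orientation: [-1.159, 1.282, -1.285]
ft_force: [0.1, 0.1, 0.3]
width: 60.1
```

```bash
python3 - <<'E'
from h import *
np.set_printoptions(precision=0,suppress=True)
a=grab('side');b=grab('top');o=ctrl.get_obs();print(o['ee_pos'],o['width'])
x=a['pixels'][120:220,350:460][...,::-1].astype(float)*1.6
x=cv2.resize(np.clip(x,0,255).astype(np.uint8),None,fx=6.6,fy=6,interpolation=cv2.INTER_CUBIC)
def mk(P,c):
    u=(proj(a,P)[0]-[350,120])*[6.6,6]; cv2.circle(x,tuple(int(k) for k in u),5,c,2)
e=o['ee_pos'];mk(e,(0,0,255));mk([491.5,-262,166],(0,255,255))
cv2.imwrite('pics/s10.png',x);save(b,'t10.png',(370,190,540,340),4.5)
for v in range(136,180,3):
    print(v,[tuple(int(k) for k in px2w(a,(u,v))[0]) for u in range(380,432,4)])
E
```

```text
[ 492. -262.  202.] 59.67159641788958
136 [(740, -570, -1), (730, -576, 0), (531, -255, 224), (522, -256, 227), (522, -273, 219), (676, -571, 22), (88, 507, 746), (651, -570, 32), (639, -572, 36), (633, -584, 32), (457, -246, 256), (451, -253, 255), (591, -570, 55)]
139 [(732, -559, -2), (724, -567, -3), (528, -252, 219), (523, -259, 218), (521, -272, 213), (671, -564, 18), (662, -571, 18), (649, -570, 23), (636, -567, 30), (637, -595, 16), (456, -246, 250), (452, -255, 247), (591, -571, 45)]
142 [(723, -546, -3), (713, -551, -2), (528, -254, 211), (522, -260, 211), (521, -273, 205), (667, -559, 12), (655, -561, 16), (646, -566, 17), (636, -572, 18), (628, -578, 18), (455, -247, 243), (452, -258, 239), (602, -598, 19)]
145 [(713, -531, -1), (702, -534, 0), (527, -253, 205), (523, -263, 202), (681, -564, -5), (666, -559, 3), (653, -560, 7), (641, -560, 12), (628, -558, 18), (462, -248, 233), (454, -247, 237), (453, -262, 230), (594, -586, 18)]
148 [(703, -515, 0), (697, -527, -3), (686, -530, 0), (677, -536, 0), (671, -549, -3), (660, -552, 0), (652, -560, -1), (639, -558, 4), (628, -
[... 1632 characters left out ...]
, (546, -508, 1)]
172 [(640, -423, -3), (630, -427, -1), (621, -431, 0), (612, -437, 1), (499, -249, 153), (488, -247, 159), (481, -251, 160), (480, -267, 152), (573, -473, 0), (565, -480, -1), (559, -490, -3), (549, -494, -1), (542, -502, -2)]
175 [(630, -409, -1), (622, -415, -1), (615, -424, -2), (606, -427, 0), (497, -248, 146), (489, -251, 148), (479, -250, 154), (480, -268, 144), (493, -314, 112), (559, -470, -2), (551, -477, -2), (542, -481, 0), (535, -491, -3)]
178 [(624, -399, -2), (616, -406, -2), (606, -410, 0), (600, -419, -2), (497, -250, 138), (487, -248, 143), (479, -250, 146), (479, -269, 135), (491, -312, 106), (550, -455, 0), (543, -464, -1), (535, -469, 0), (526, -474, 0)]
```

View pics/s10.png

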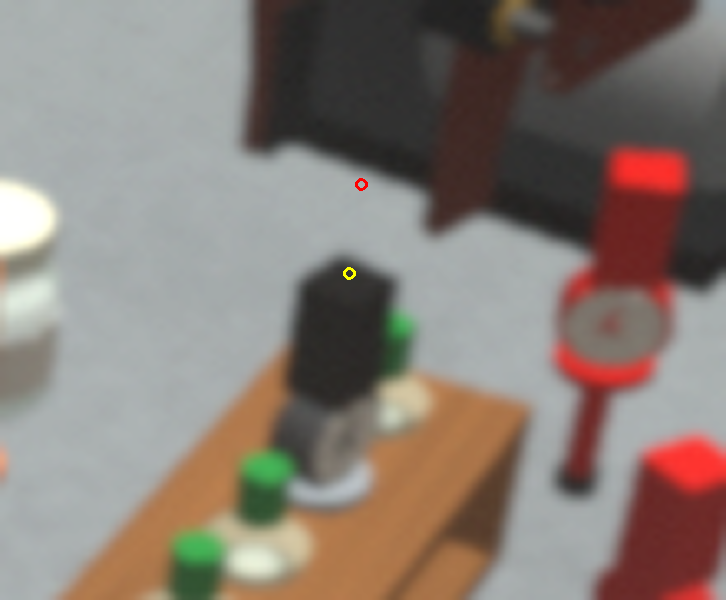

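View pics/t10.png

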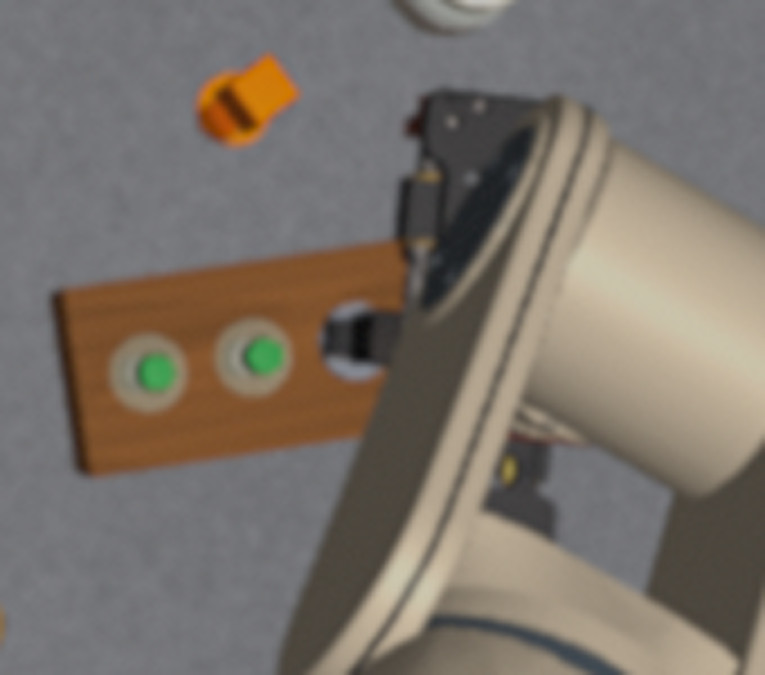

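The fingers straddle the black handle: the handle spans x 479–503 and the pads are at about 522 and 462. Descend, then close.

servo_tool(moves="0 0 -0.020 0 0 0; 0 0 -0.040 0 0 0; 0 0 -0.060 0 0 0; 0 0 -0.079 0 0 0; 0 0 -0.079 0 0 0")

```text
t: 10.8
ee_pos: [491.3, -261.4, 121.1]
orientation: [-1.16, 1.285, -1.282]
ft_force: [-0.2, -0.2, 0.8]
width: 59.6
```

servo_tool(moves="0 0 0 0 0 0; 0 0 0 0 0 0; 0 0 0 0 0 0; 0 0 0 0 0 0; 0 0 0 0 0 0; 0 0 0 0 0 0", hand=255)

```text
t: 11.55
ee_pos: [491.7, -262.1, 121.7]
orientation: [-1.159, 1.284, -1.284]
ft_force: [-1.8, 0.5, 4.8]
width: 23.9
```

```bash
python3 - <<'E'
from h import *
a=grab('side');o=ctrl.get_obs();print(o['ee_pos'],o['ft_force'],o['moment'],o['width'])
save(a,'s11.png',(350,120,460,220),6)
E
```

```text
[ 491.66447161 -262.12785333  121.63323877] [-0.6451825   0.64366053  5.21992597] [ 0.05159908  0.13399412 -0.00256676] 24.303010061329545
```

View pics/s11.png

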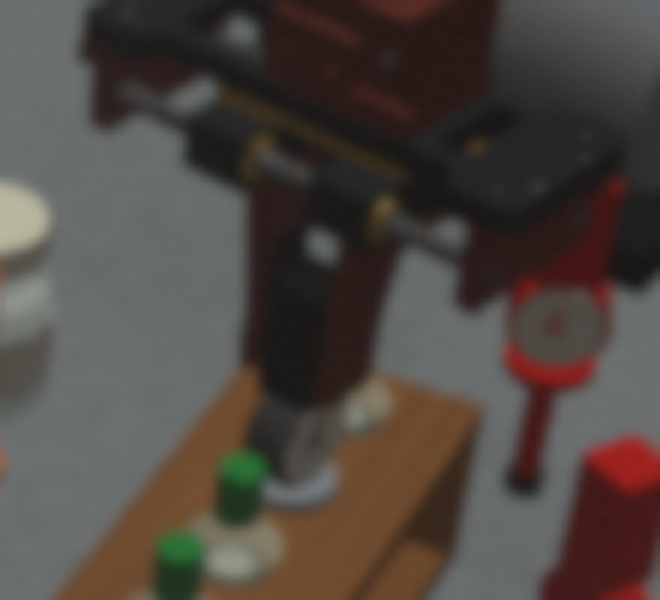

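servo_tool(moves="0 0 0.005 0 0 0; 0 0 0.015 0 0 0; 0 0 0.035 0 0 0; 0 0 0.065 0 0 0; 0 0 0.100 0 0 0; 0 0 0.140 0 0 0; 0 0 0.170 0 0 0; 0 0 0.170 0 0 0")

```text
t: 12.6
ee_pos: [492.6, -262.7, 293.9]
orientation: [-1.158, 1.279, -1.288]
ft_force: [-0.2, 0.8, -1.3]
width: 24.4
```

```bash
python3 - <<'E'
from h import *
a=grab('side');o=ctrl.get_obs();print(o['ee_pos'],o['ft_force'],o['moment'],o['width'])
save(a,'s12.png',(340,60,460,260),4)
E
```

```text
[ 491.67330105 -262.13209329  292.00657378] [ 0.31517627  0.62887996 -1.35778203] [-0.03491056 -0.08123366  0.03710012] 23.740653231192944
```

View pics/s12.png

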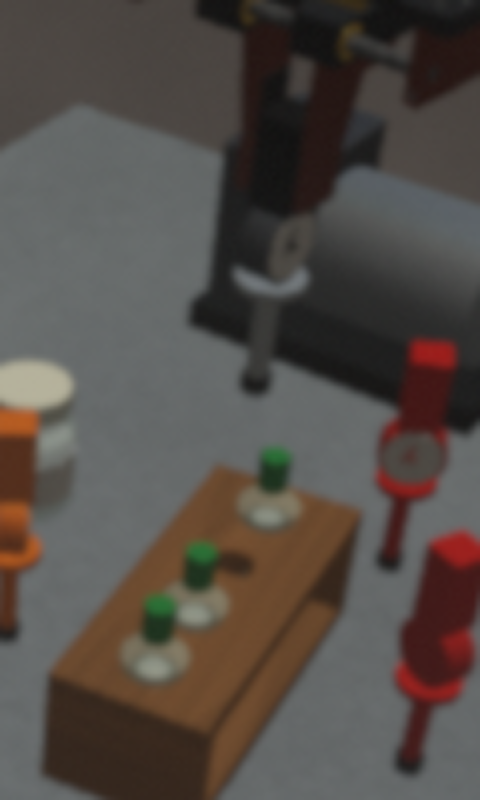

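servo_tool(moves="0.003 0.045 0 0 0 0; 0.006 0.098 0 0 0 0; 0.009 0.150 0 -0.65 -3.96 0; 0.013 0.205 0 -1.3 -7.92 0; 0.017 0.260 -0.01 -1.95 -11.88 0; 0.021 0.315 -0.02 -2.6 -15.84 0; 0.025 0.365 -0.035 -3.25 -19.79 0; 0.0274 0.4035 -0.0532 -3.25 -19.79 0")

```text
t: 13.65
ee_pos: [516.6, 143.2, 235.8]
orientation: [-0.928, 0.998, -1.453]
ft_force: [0.8, -1.0, -0.9]
width: 23.8
```

servo_tool(moves="0 0 0 0 0 0; 0 0 0 0 0 0; 0 0 0 0 0 0")

```text
t: 14.02
ee_pos: [518.9, 140.5, 238.0]
orientation: [-0.925, 0.999, -1.456]
ft_force: [-0.1, 0.2, -0.7]
width: 23.5
```

```bash
cat > look.py <<'E'
from h import *
import sys
np.set_printoptions(precision=3,suppress=True)
a=grab('side');b=grab('top');o=ctrl.get_obs()
M=R.from_rotvec(o['orientation']).as_matrix();n=np.array([-.338,.0556,.939]);n/=np.linalg.norm(n)
pad=np.array([586.5,130.4,50.3])
ax=-M[:,1];print('t',o['t'],'ee',o['ee_pos'],'axis',ax,'ang',np.degrees(np.arccos(ax@n)),'F',o['ft_force'],o['ft_force']@n,'M',o['moment'],'w',o['width'])
tip=o['ee_pos']-106*ax;d=tip-pad;print('tip est',tip,'along n',d@n,'lateral',np.linalg.norm(d-(d@n)*n),d-(d@n)*n)
k=sys.argv[1]
x=a['pixels'][180:320,180:320][...,::-1].astype(float)*1.6;x=cv2.resize(np.clip(x,0,255).astype(np.uint8),None,fx=4.2,fy=4.2,interpolation=cv2.INTER_CUBIC)
if len(sys.argv)<3:
  for P,c in((tip,(0,0,255)),(pad,(255,0,0)),(tip+60*ax,(0,255,0))):
    cv2.circle(x,tuple(int(q) for q in (proj(a,P)[0]-180)*4.2),4,c,1)
cv2.imwrite('pics/ls%s.png'%k,x);save(b,'lt%s.png'%k,(220,150,340,260),5)
E
python3 look.py 1
```

```text
t 14.125 ee [519.058 140.487 238.341] axis [-0.339  0.056  0.939] ang 0.037988882021870785 F [ 0.158 -0.357 -1.347] -1.3383655099966318 M [ 0.004  0.161 -0.015] w 24.174825915276013
tip est [554.954 134.546 138.781] along n 94.02115219314047 lateral 1.122389456620265 [ 0.248 -1.084  0.153]
```

View pics/ls1.png

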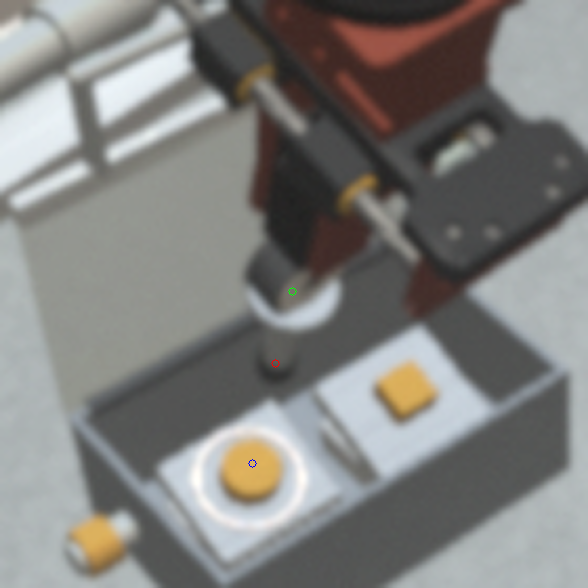

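View pics/lt1.png

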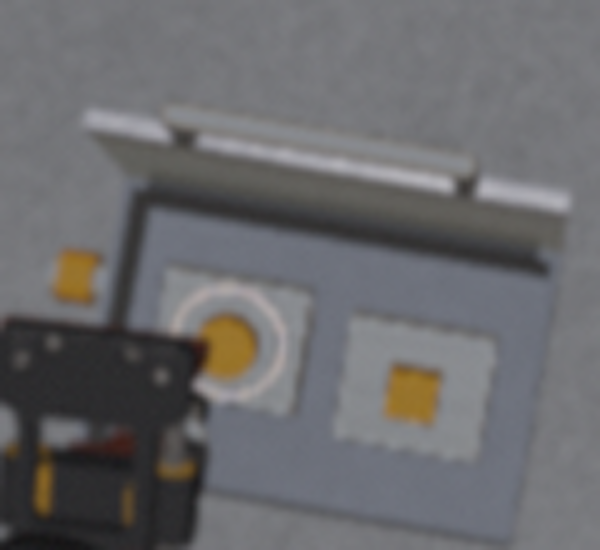

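The estimated tip projects onto the nozzle at (275,365), and the gauge axis is within 0.04° of the pad axis. Next, descend along the axis to about 15 mm off the pad.

servo_tool(moves="0.0067 -0.0010 -0.0186 0 0 0; 0.0134 -0.0017 -0.0371 0 0 0; 0.0200 -0.0027 -0.0557 0 0 0; 0.0240 -0.0033 -0.0670 0 0 0; 0.0267 -0.0037 -0.0742 0 0 0; 0.0267 -0.0037 -0.0742 0 0 0; 0.0267 -0.0037 -0.0742 0 0 0")

```text
t: 15.0
ee_pos: [545.8, 137.9, 164.4]
orientation: [-0.925, 0.998, -1.455]
ft_force: [-0.2, 1.1, -1.6]
width: 24.1
```

```bash
python3 look.py 2; python3 - <<'E'
from h import *
a=load('side')
x=a['pixels'][250:310,205:275][...,::-1].astype(float)*1.7;cv2.imwrite('pics/ls2z.png',cv2.resize(np.clip(x,0,255).astype(np.uint8),None,fx=10,fy=9.9,interpolation=cv2.INTER_CUBIC))
E
```

```text
t 15.1 ee [545.79  137.944 164.498] axis [-0.339  0.055  0.939] ang 0.07102278916567478 F [-0.585  0.322 -1.261] -0.9691819258212956 M [ 0.022  0.227 -0.009] w 23.912105882911977
tip est [581.754 132.089  64.957] along n 15.468490322786707 lateral 0.9679172659476664 [0.484 0.829 0.125]
```

View pics/ls2.png

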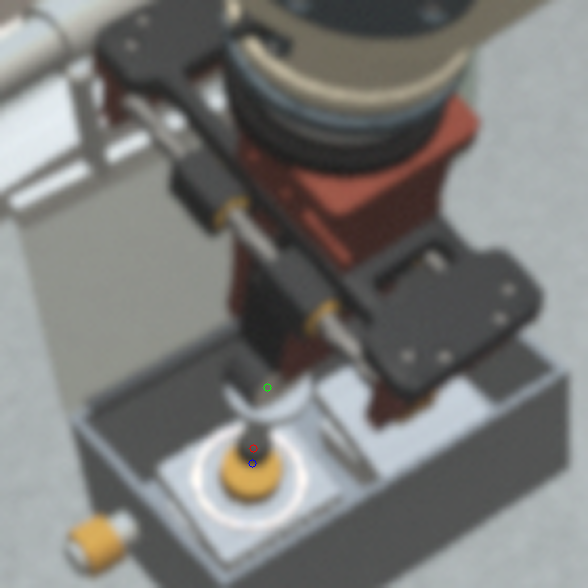

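View pics/ls2z.png

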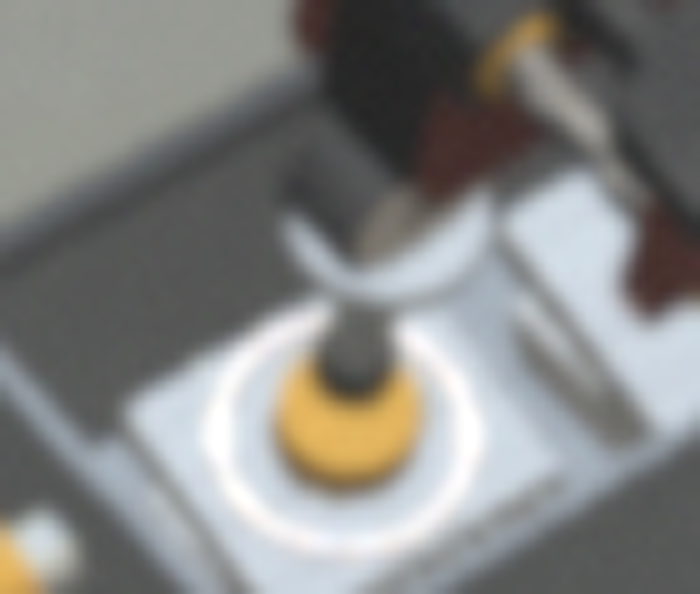

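View pics/lt2.png

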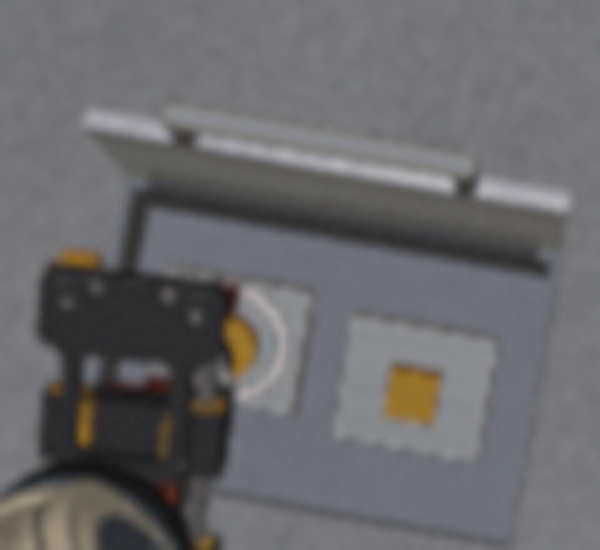

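servo_tool(moves="0.0017 -0.0010 -0.0052 0 0 0; 0.0033 -0.0014 -0.0103 0 0 0; 0.0033 -0.0014 -0.0103 0 0 0")

```text
t: 15.48
ee_pos: [548.6, 136.2, 152.9]
orientation: [-0.926, 0.999, -1.455]
ft_force: [-0.2, 0.3, -1.3]
width: 24.1
```

servo_tool(moves="0.0003 -0.0001 -0.0009 0 0 0; 0.0007 -0.0001 -0.0019 0 0 0; 0.0010 -0.0002 -0.0028 0 0 0; 0.0010 -0.0002 -0.0028 0 0 0")

```text
t: 15.98
ee_pos: [549.9, 136.2, 150.7]
orientation: [-0.925, 0.998, -1.455]
ft_force: [-0.7, 0.3, -1.6]
width: 23.9
```

```bash
cat > z.py <<'E'
from h import *
import sys
a=load('side')
x=a['pixels'][250:310,205:275][...,::-1].astype(float)*1.7;cv2.imwrite('pics/%s.png'%sys.argv[1],cv2.resize(np.clip(x,0,255).astype(np.uint8),None,fx=10,fy=9.9,interpolation=cv2.INTER_CUBIC))
E
python3 look.py 3; python3 z.py ls3z
```

```text
t 16.075 ee [549.904 136.194 150.805] axis [-0.338  0.056  0.939] ang 0.016079476903910237 F [ 0.157  0.213 -0.871] -0.8595626763069948 M [0.031 0.223 0.038] w 23.792968889604545
tip est [585.777 130.302  51.234] along n 1.1159927180690137 lateral 0.3978268973983008 [-0.345 -0.16  -0.115]
```

View pics/ls3z.png

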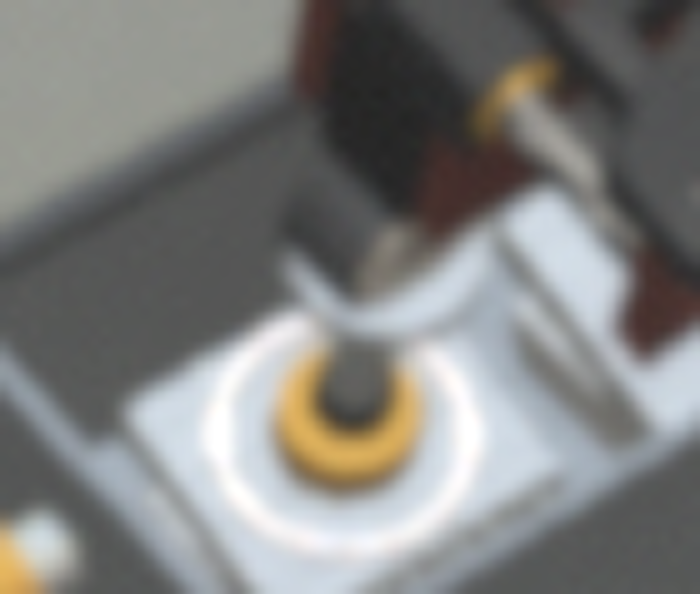

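servo_tool(moves="0.0002 0 -0.0005 0 0 0; 0.0003 -0.0001 -0.0009 0 0 0; 0.0005 -0.0001 -0.0014 0 0 0; 0.0007 -0.0001 -0.0019 0 0 0; 0.0007 -0.0001 -0.0019 0 0 0")

```text
t: 16.7
ee_pos: [550.6, 136.1, 148.9]
orientation: [-0.925, 0.998, -1.455]
ft_force: [-0.9, 0.3, -0.2]
width: 24.1
```

```bash
python3 look.py 4; python3 look.py 4b
```

```text
t 16.8 ee [550.633 136.12  148.926] axis [-0.338  0.056  0.939] ang 0.020457884551426248 F [ 0.443  0.189 -0.285] -0.407230986396758 M [ 0.066  0.148 -0.031] w 24.152842918157113
tip est [586.513 130.233  49.357] along n -0.8991131226250474 lateral 0.3288773400596355 [-0.291 -0.117 -0.098]
t 16.9 ee [550.64  136.098 148.933] axis [-0.338  0.056  0.939] ang 0.020874454791337323 F [-0.126  0.358 -0.024] 0.040242993281186655 M [0.039 0.147 0.031] w 24.286831851083825
tip est [586.52  130.211  49.364] along n -0.8966825656137721 lateral 0.32917971414267677 [-0.283 -0.139 -0.094]
```

```bash
python3 z.py ls4z; python3 - <<'E'
from h import *
a=load('side');n=np.array([-.338,.0556,.939]);n/=np.linalg.norm(n)
X=np.array([.987,-.162,0]);Y=np.array([.162,.987,0]);e2=np.cross(n,Y)
x=cv2.imread('pics/ls4z.png');pad=np.array([586.5,130.4,50.3])
t=np.linspace(0,2*np.pi,60)
def ring(c,r,col):
    q=np.vstack([c+r*(np.cos(k)*Y+np.sin(k)*e2) for k in t]);q=((proj(a,q)-[205,250]+.5)*[10,9.9]).astype(np.int32);cv2.polylines(x,[q],True,col,1)
ring(pad,14,(255,0,0));ring(pad,8,(0,0,255));ring(pad-14*n,24,(0,255,0));ring(pad-14*n,14,(255,255,0))
cv2.imwrite('pics/ls4o.png',x)
E
```

```text
(no output)
```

View pics/ls4o.png

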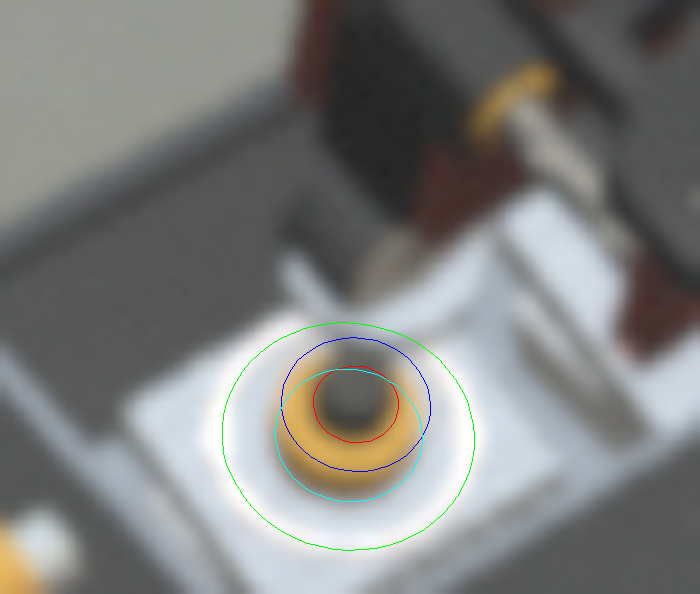

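View pics/ls4z.png

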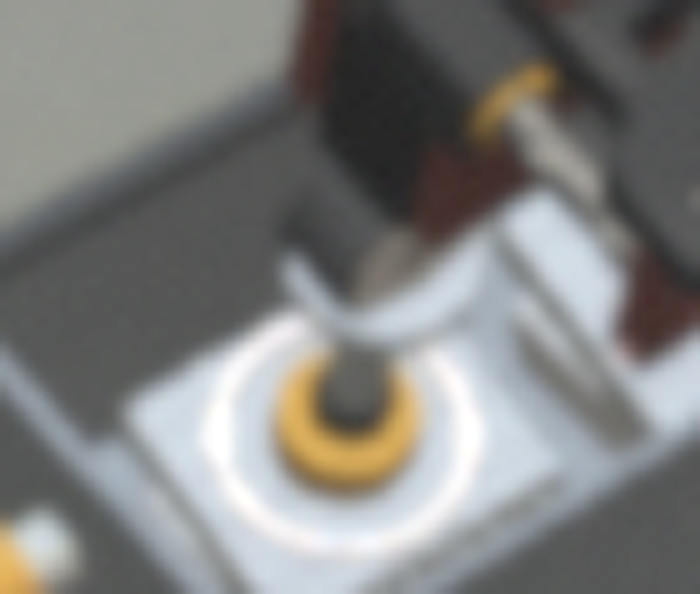

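servo_tool(moves="0.0002 0 -0.0005 0 0 0; 0.0003 -0.0001 -0.0009 0 0 0; 0.0005 -0.0001 -0.0014 0 0 0; 0.0005 -0.0001 -0.0014 0 0 0; 0.0005 -0.0001 -0.0014 0 0 0")

```text
t: 17.52
ee_pos: [551.1, 136.0, 147.5]
orientation: [-0.925, 0.998, -1.455]
ft_force: [-1.0, -0.2, -0.5]
width: 23.7
```

```bash
python3 look.py 5; python3 look.py 5b|head -1;python3 look.py 5b|head -1; python3 - <<'E'
from h import *
a=load('side');p=a['pixels'].astype(int)
for u in (238,239,240,241,242): print(u,[tuple(p[v,u]) [0:3:2] for v in range(280,304)])
print('row');
for v in (288,289,290,294): print(v,[tuple(p[v,u])[0:3:2] for u in range(228,253)])
E
```

```text
t 17.625 ee [551.125 136.016 147.514] axis [-0.338  0.056  0.939] ang 0.020618875693083787 F [0.128 0.645 0.752] 0.6992579953295456 M [0.031 0.074 0.014] w 23.82540106625908
tip est [587.005 130.132  47.945] along n -2.3983976877497133 lateral 0.3501236713704427 [-0.306 -0.135 -0.102]
t 17.725 ee [551.112 135.998 147.499] axis [-0.338  0.056  0.939] ang 0.016811283151916892 F [-0.548  0.386  1.205] 1.3385537481866454 M [ 0.053  0.074 -0.071] w 24.30096384677657
t 17.825 ee [551.099 136.011 147.493] axis [-0.338  0.056  0.939] ang 0.017420563432765476 F [ 0.114 -0.229  0.905] 0.7990077752223534 M [0.088 0.154 0.014] w 23.979305059060483
238 [(np.int64(72), np.int64(78)), (np.int64(90), np.int64(97)), (np.int64(97), np.int64(105)), (np.int64(92), np.int64(98)), (np.int64(85), np.int64(86)), (np.int64(83), np.int64(76)), (np.int64(78), np.int64(66)), (np.int64(67), np.int64(57)), (np.int64(60), np.int64(55)), (np.int64(56), np.int64(53)), (np.int64(51), np.int64(49)), (np.int64(45), np.int64(43)), (np.int64(41), np.int64(36)), (np.int64(55), np.int64(34)), (np.int64(86), np.int64(41)), 
[... 5673 characters left out ...]
np.int64(132)), (np.int64(115), np.int64(117)), (np.int64(107), np.int64(87)), (np.int64(114), np.int64(60)), (np.int64(127), np.int64(55)), (np.int64(129), np.int64(54)), (np.int64(121), np.int64(51)), (np.int64(104), np.int64(46)), (np.int64(86), np.int64(41)), (np.int64(74), np.int64(37)), (np.int64(74), np.int64(37)), (np.int64(85), np.int64(40)), (np.int64(103), np.int64(46)), (np.int64(117), np.int64(50)), (np.int64(124), np.int64(54)), (np.int64(124), np.int64(63)), (np.int64(118), np.int64(88)), (np.int64(119), np.int64(117)), (np.int64(122), np.int64(131)), (np.int64(127), np.int64(136)), (np.int64(139), np.int64(141)), (np.int64(155), np.int64(149)), (np.int64(153), np.int64(151))]
```

servo_tool(moves="-0.0013 0.0002 0.0038 0 0 0; -0.0019 0.0007 0.0036 0 0 0; -0.0019 0.0007 0.0036 0 0 0; -0.0012 0.0006 0.0016 0 0 0; -0.0006 0.0005 -0.0003 0 0 0; -0.0003 0.0004 -0.0012 0 0 0; 0.0001 0.0004 -0.0021 0 0 0; 0.0001 0.0004 -0.0021 0 0 0")

```text
t: 18.82
ee_pos: [551.1, 136.4, 145.3]
orientation: [-0.925, 0.998, -1.455]
ft_force: [-1.8, -0.7, 1.3]
width: 24.1
```

```bash
python3 look.py 6;for i in 1 2 3; do python3 look.py 6b|head -1|grep -o "F.*M"; done; python3 z.py ls6z
```

```text
t 18.925 ee [551.133 136.371 145.386] axis [-0.338  0.056  0.939] ang 0.009513254304786922 F [-1.502 -0.154  1.407] 1.8216969607637188 M [ 0.001  0.307 -0.02 ] w 23.863169949221525
tip est [586.995 130.478  45.811] along n -4.380160404898232 lateral 1.103069888537372 [-0.987  0.322 -0.374]
F [-2.093  0.152  1.286] 1.9241945027531462 M
F [-1.749  0.298  1.138] 1.6768632253405293 M
F [-0.313 -0.689  0.668] 0.6952812609347961 M
```

View pics/ls6z.png

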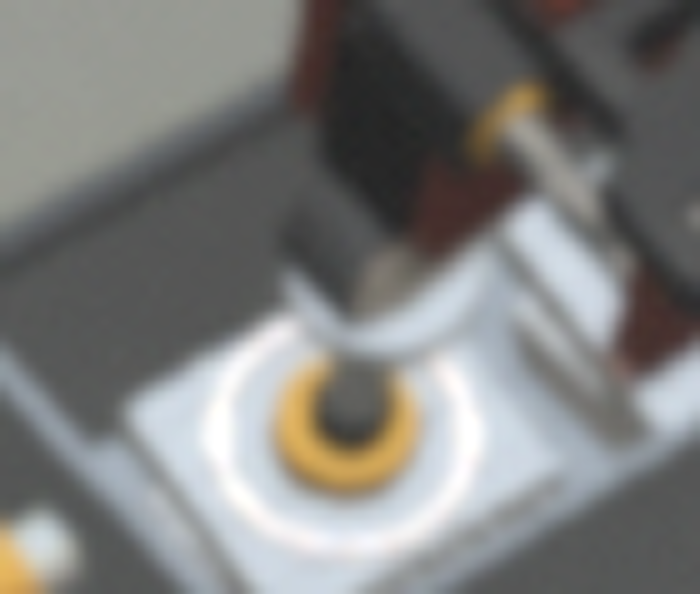

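The nozzle now sits centred at (353,405) on the pad (276–423). Contact force is about 2.6 N, which puts the pad roughly 4 mm in. I'll press about 1.8 mm more.

servo_tool(moves="0.0002 0 -0.0006 0 0 0; 0.0004 -0.0001 -0.0011 0 0 0; 0.0006 -0.0001 -0.0017 0 0 0; 0.0006 -0.0001 -0.0017 0 0 0; 0.0006 -0.0001 -0.0017 0 0 0; 0.0006 -0.0001 -0.0017 0 0 0")

```text
t: 19.98
ee_pos: [551.8, 136.3, 143.7]
orientation: [-0.925, 0.998, -1.455]
ft_force: [-1.6, 0.9, 1.5]
width: 24.1
```

```bash
python3 look.py 7;for i in 1 2 3 4 5 6 7; do python3 look.py 7b|head -1|grep -o "F.*w"; done; python3 z.py ls7z
```

```text
t 20.075 ee [551.769 136.274 143.675] axis [-0.338  0.056  0.939] ang 0.013439802702657226 F [-0.478  0.102  2.089] 2.1301084621345896 M [-0.011  0.445 -0.011] w 24.289147529239056
tip est [587.638 130.382  44.102] along n -6.208329208718593 lateral 1.0797347061614608 [-0.962  0.327 -0.366]
F [-1.207  0.396  1.959] 2.270651572976421 M [0.023 0.365 0.001] w
F [-0.61  -0.22   1.636] 1.7310380887147234 M [-0.035  0.379 -0.035] w
F [-2.022  0.097  2.147] 2.706520894117851 M [ 0.024  0.334 -0.027] w
F [-2.374 -0.494  1.571] 2.25130062659322 M [ 0.014  0.359 -0.026] w
F [-1.72   1.277  1.881] 2.419929804744023 M [-0.046  0.4   -0.02 ] w
F [-2.384  0.247  1.102] 1.855772182021801 M [-0.003  0.358 -0.055] w
F [-2.498 -0.833  1.925] 2.6066840158456968 M [0.007 0.385 0.016] w
```

View pics/ls7z.png

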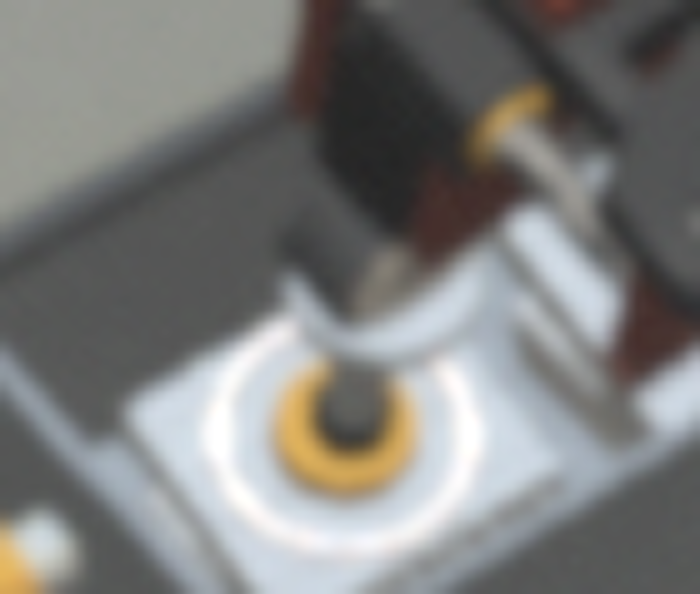

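View pics/lt7.png

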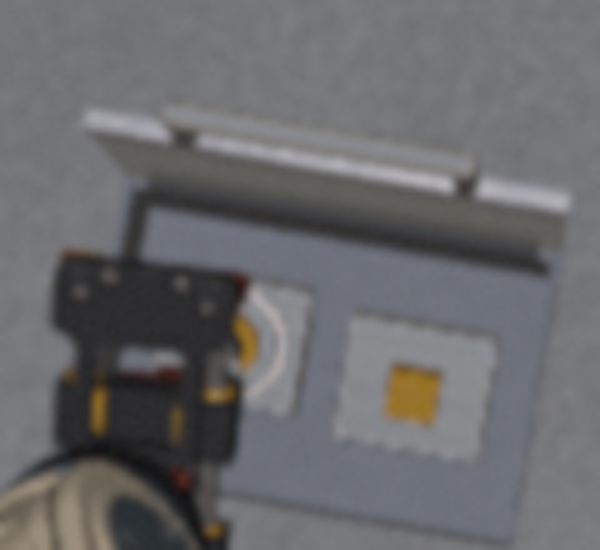

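View pics/ls7.png

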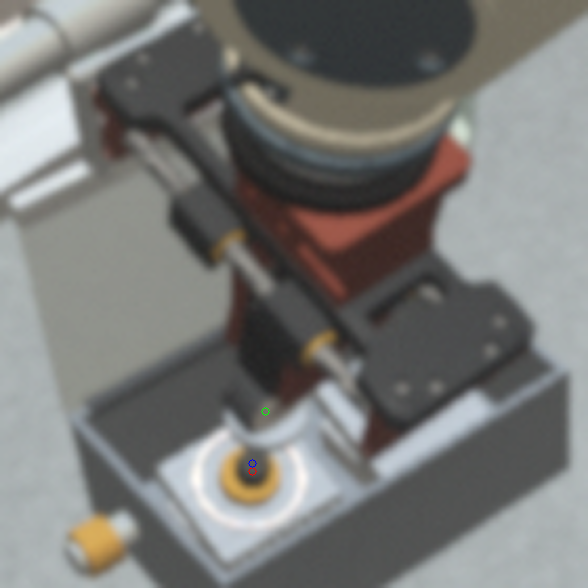

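```bash
python3 - <<'E'
from h import *
o=ctrl.get_obs();print(o['t'],o['ft_force'],o['width'])
print(ctrl.close_job())
E
```

```text
20.775 [-2.49774201 -0.83290238  1.92494825] 24.065808469352728
the job is handed in; nothing more can be done
None
```

I folded the cover up, released it, and handed the job in at about 20.8 s, with the gauge still held and pressing on the round pad. No verdict was reported.

**Last checks**
- **Cover:** it measured about 1.56 rad (1.571 is upright) from the two cameras after release, and the last pictures still show it upright.
- **Gauge on the pad:** the gauge axis, taken from the tool's orientation, is within 0.02° of the pad's estimated axis.
- **Pressing force:** it averages about 3.3 N after subtracting the gauge's weight. That puts the pad in by about 5.7–6 mm, roughly half way and well short of the stop.
- **Bystanders:** I did not measure the other items again. Nothing was seen to move, and no unexpected contact showed in the forces.

**What disagreed**
- **Finger length:** the fingertips are about at the reported TCP, about 21 mm short of the stated 19 mm ahead. My first pinch of the bar closed on air just above it. I measured the offset and used it for every later move.
- **Fold path:** the path was slightly too tight at first, giving a wrist force of about 31 N. I corrected it part way through the fold.
- **Centring on the pad:** the calibrated estimate and the close-up view differ by about 1 mm. I lifted the nozzle off, moved it about 1 mm to suit the close-up, and pressed again.

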